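Put the carving set back in its fitted tray

TASK

Clear the carving set off the bench mat: put the gouge, the chip knife, the palm gouge and the sharpening stone back in the tray, each lying flat at the bottom of the one pocket cut to its shape, with the blades at the blade end. Set each one down rather than dropping it, and leave the brush and the mallet where they are.

Things in the scene. Friction and masses are not known exactly. Their poses are not given: they have to be found in the camera images.
- gouge: longest tool, 200 mm: eight-sided light-wood handle 115 long, 28 across, brass ferrule, 85 mm steel shank and fluted blade 15 wide. On a fixed blue-grey mat 270 x 400 x 2 mm beside the tray; the 4 tools lie about 92 mm apart, blades away from the robot. Origin: underside of handle, centre line, front end where steel begins; x to the tip (+85; butt -115), z up. Grip across handle at x=-35 mm. 85 g
- knife: chip-carving knife lying on its flat side on the mat, 155 mm long: light-wood handle 110 long, 28 wide, 20 thick, and a short flat steel blade 45 long, 13 wide, tapering to a point. Origin: underside of the handle, on the centre line, at its front end where the steel begins; x towards the point (point at +45 mm, butt at -110), z up. Grip across the handle at x=-50 mm, 28 mm wide. About 60 g.
- palm_gouge: palm gouge on the mat, 115 mm long: short plump light-wood handle 55 long, 34 wide and 28 high at the back, narrower in front, and 60 mm of thin steel with a blade 10 wide. Origin: underside of the handle, on the centre line, at its front end where the steel begins; x towards the tip (tip at +60 mm, butt at -55), z up. Grip across the fat part at x=-28 mm, 34 mm wide. About 55 g.
- stone: sharpening stone on the mat: a plain grey slab 110 x 34 x 14 mm. Origin: centre of its underside; x along its length, z up. Grip across its 34 mm width at the middle. It may go into its pocket either way round. About 140 g.
- gouge_insert: one of 4 wood inserts fixed side by side (90 mm apart, any order) in a tray: longest pocket. Origin: on the pocket's dark felt floor (11 mm above bench), centre line, middle of a 48 mm wide finger trough (same floor level) crossing all inserts along y; x to the blade end, z up. Handle pocket x -90..45 mm, 44 wide; blade channel to 130, 30 wide. Gouge seats with its origin at (35,0,0) mm, x along x
- knife_insert: insert cut for the knife; origin and axes as gouge_insert. Handle pocket x -70 to +60 mm, 44 wide, then a short blade channel to +105, 30 wide. The knife seats with its origin at (50, 0, 0) mm, x along x. All inserts: blocks x -100 to +140 mm, 88 wide in y, wood 19 mm above the felt; tray walls 24 mm above the bench, dipped at the trough's ends. Fingers can reach down to the felt's level there.
- palm_insert: insert cut for the palm gouge, same block, origin and axes as gouge_insert: short wide handle pocket x -37 to +38 mm, 50 wide, then a blade channel to +98 mm, 30 wide. The palm gouge seats with its origin at (28, 0, 0) mm of this frame, its x along this x. Every tool's grip point then lies over the trough; the tray stands left or right of the mat, as do all inserts with it.
- stone_insert: insert cut for the sharpening stone, same block, origin and axes as gouge_insert: plain rectangular pocket x -65 to +65 mm, 50 wide, no blade channel. The stone seats with its origin at (0, 0, 0) mm of this frame, lengthwise along x, either way round.
- brush: bench brush, light-wood handle and dark bristles, 227 mm long, 34 wide, 32 high, lying on the bench beyond the mat and tray; not part of the set. Origin: under its middle at bench level; x along it towards the bristles.
- mallet: joiner's mallet of dark wood lying on the bench beyond the mat and tray, 285 mm long, head 100 x 75 mm and 60 high; not part of the set. Origin: under the handle at bench level, 100 mm from the middle of the head; x along the handle towards the head.

How it is judged:
By the outcome, as a careful person would: the job done as asked, in the order asked, and still so for the second after the job is handed in, with the robot touching nothing.
It also fails if it takes over 125 s, if anything falls off the work surface, if the arm or the gripper's body presses on something with over 40 N, if the wrist force passes 120 N, or if a joint passes its speed limit or range.

ROBOT

A 7-joint arm with a two-finger parallel gripper is mounted at the origin on the work surface. World frame = base frame: x ahead of the robot, y to its left, z up, the work surface at z = 0. Lengths are in m, angles in rad, forces in N, time in s.
With the tool pointing down it reaches from about 0.4 to 0.85 m from the base axis. Payload 10.4 kg.
Tool frame: the origin (TCP) lies at the very end of the fingers, on their centre line; the grasp point (between the pads) lies 19 mm behind it; x points along the fingers, z is the direction in which the jaws open and shut, and the axes are right-handed (so a half turn about x gives the same grasp; the last joint's range is limited). The gripper opens to 85 mm and grips with 20 to 120 N. Pads are 22 mm wide; open, the fingers measure 114 mm over their backs; the gripper's body (76 mm by 85 mm) begins 54 mm behind the grasp point. The pads swing forward as they close: fully open they stand 13 mm farther back than shut.
Start: joints at [1.228, 0.332, -0.065, 1.46, 0.022, 1.35, -0.088], TCP at [0.197, -0.593, 0.231] pointing down, gripper open.
Joint ranges: [-2.6, 2.6], [-0.5, 2.12], [-1.47, 1.34], [0.16, 2.42], [-1.27, 4.41], [0.06, 2.06], [-2.6, 2.6]. Speed limits (rad/s): [2.22, 2.22, 2.79, 2.79, 3.14, 3.14, 3.14].

INTERFACE

Orientations are given as a unit quaternion [x, y, z, w].
In Python, from workcell import readout, camera, manip gives the robot as it stands.
- The arm moves only by the shell command python3 -m inch 'ROWS' [FORCE]. ROWS is JSON, a list of rows, each a list of 3 entries, a list of its own where there are three numbers: the turn, a rotation vector about the tool's x, y, z in degrees, then the shift along the tool's x, y, z in mm, then the closure, from 0 (fully open) to 1 (shut). In form: [[[wx, wy, wz], [dx, dy, dz], hand], ...]. A call has 1 to 10 rows; each row is the pose to reach, as a shift and turn from the pose measured when the call began, along the tool's axes at that moment; what a row does not reach only later rows make up. A row lasts 1/8 s, in which the tool goes at most 62.5 mm and 10.7 degrees, less where a joint would pass 70% of its speed; a pose out of reach is approached as far as the arm can. A call with a gripper value outside its range is refused whole. The fingers move at their own pace and stop on an object; FORCE is the grip in N (left out, the last holds). Time passes only in rows, so rows that repeat a pose let the fingers close. It gives the time, the measured TCP pose, the force and the opening at its end, in the units of the state.
- readout.get_obs(): the state, without advancing time (a new reading comes with each control period).
- camera(name): name is "scene" or "top" or "wrist"; returns a dict with "pixels" (480x640x3 uint8, red, green, blue), "range_z" (480x640 float32, m along the optical axis (not along the pixel's ray), 0 where there is no reading), "intrinsics" (3x3 intrinsics, pixels), "extrinsics" (4x4, takes a point from world to camera coordinates); the wrist camera has in their place "T_tool_cam" (4x4, takes a point from camera to tool coordinates, whose origin is the TCP and whose axes are the tool frame's). Camera axes: x right, y down, z forward; pixel columns grow to the right and rows downward; lengths in m; the calibration is good to about 2 mm. A picture is of the moment at which its call begins: read the wrist's pose just before it.
- manip.hand_in(): hands the job in, once; it reports no verdict.
The state is a dict: "clock": time; "joint_pos": joint angles; "joint_velocities": joint speeds; "tau": joint torques, N m; "position": TCP position; "ee_rot": TCP orientation; "ft_force": force on the tool from outside, world axes, zero at the start; "torque": the same for the moment, N m; "grip_width": opening from 0.0 (shut) to 1.0 (fully open).
Only numpy, scipy, OpenCV 4.12 (cv2) and the standard library are available. Lean on these libraries where they do the work, as an engineer would, in place of code of your own. Each camera call takes 0.05 s, during which the arm holds its last target.

## Working session

There is one attempt and no reset: what is moved stays moved. The work goes in short steps, Python scripts to look and compute and a shell command to move; the robot and the scene stay as the last step left them, time stands still between calls to the robot, and variables do not carry over. Pictures are saved under pics/ and viewed, and the job is handed in when it is done.

```bash
ls -la; mkdir -p pics
cat > h.py <<'E'
import numpy as np, cv2
from workcell import readout, camera, manip
from scipy.spatial.transform import Rotation as R
def save(im,name): cv2.imwrite('pics/'+name,cv2.cvtColor(im,cv2.COLOR_RGB2BGR))
E
python3 - <<'E'
from h import *
o=readout.get_obs()
for k,v in o.items(): print(k,np.round(v,4))
for n in ("scene","top","wrist"):
    c=camera(n); save(c["pixels"],n+"0.png"); np.savez(n+"0.npz",**c)
    print(n,np.round(c["intrinsics"],1).tolist(),np.round(c.get("extrinsics",c.get("T_tool_cam")),4).tolist())
E
```

```text
total 12
drwxr-xr-x  3 agent agent 4096 Dec  7 14:26 .
drwxr-xr-x 23 root  root  4096 Dec  7 14:26 ..
drwxr-xr-x  2 agent agent 4096 Dec  7 14:26 pics
clock 0.0
joint_pos [ 1.2284  0.3329 -0.0647  1.4609  0.0216  1.3499 -0.0885]
joint_velocities [ 0.0002  0.     -0.001  -0.0008 -0.0001 -0.0011  0.0006]
tau [ 1.00000e-04 -6.25440e+01  4.92000e-02 -3.91594e+01  1.63000e-02
  1.00000e-02  0.00000e+00]
position [ 0.1964 -0.593   0.2305]
ee_rot [ 0.4143  0.5736 -0.4137  0.5728]
ft_force [-0.27    0.2857  0.067 ]
torque [-0.0349 -0.0019  0.0221]
grip_width 0.9984
scene [[450.9, 0.0, 325.1], [0.0, 450.9, 240.5], [0.0, 0.0, 1.0]] [[-0.0737, 0.9972, -0.013, 0.043], [0.7772, 0.0492, -0.6274, -0.4783], [-0.625, -0.0563, -0.7786, 1.357], [0.0, 0.0, 0.0, 1.0]]
top [[573.9, 0.0, 325.5], [0.0, 573.9, 243.0], [0.0, 0.0, 1.0]] [[0.025, -0.9994, 0.0218, -0.0262], [-0.9969, -0.0266, -0.0746, 0.6397], [0.0751, -0.0198, -0.997, 1.3387], [0.0, 0.0, 0.0, 1.0]]
wrist [[365.7, 0.0, 315.6], [0.0, 365.7, 243.4], [0.0, 0.0, 1.0]] [[-0.0007, -0.2754, 0.9613, -0.1434], [-0.0002, -0.9613, -0.2754, 0.0688], [1.0, -0.0003, 0.0006, -0.0001], [0.0, 0.0, 0.0, 1.0]]
```

View pics/top0.png

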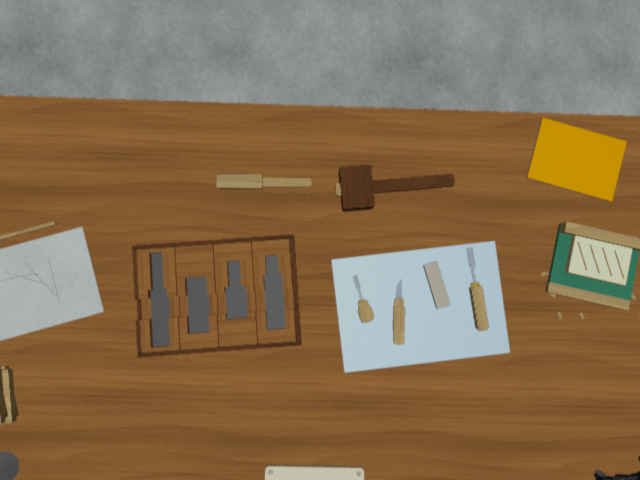

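View pics/scene0.png

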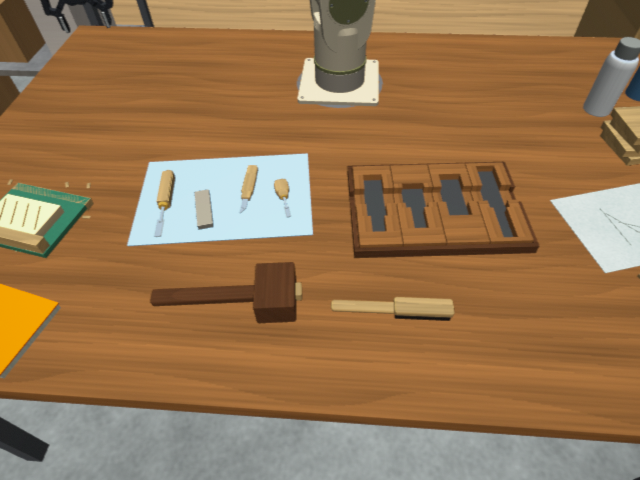

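View pics/wrist0.png

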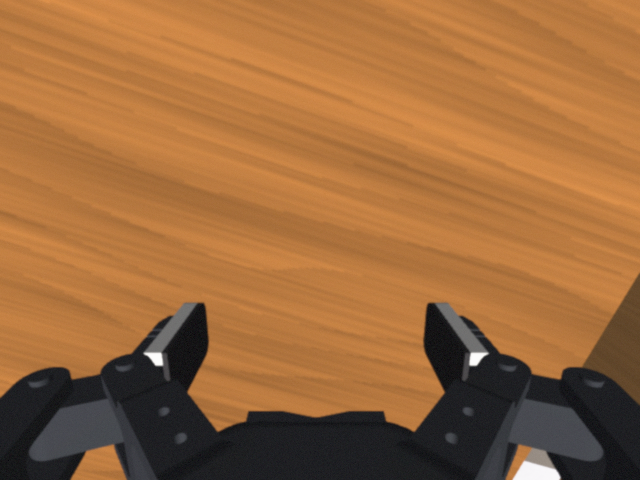

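The tray is on the left in the top view (cols 135–300) and the mat on the right (335–508). On the mat, left to right, are the palm gouge (363,300), knife (399,315), stone (437,285) and gouge (478,290). I'll zoom in on both.

Run:
```python
from h import *
c=np.load('top0.npz'); p=c['pixels']
save(cv2.resize(p[225:365,125:310],None,fx=4,fy=4,interpolation=cv2.INTER_CUBIC),'ztray.png')
save(cv2.resize(p[230:380,325:515],None,fx=4,fy=4,interpolation=cv2.INTER_CUBIC),'zmat.png')
```

```text
(no output)
```

View pics/ztray.png

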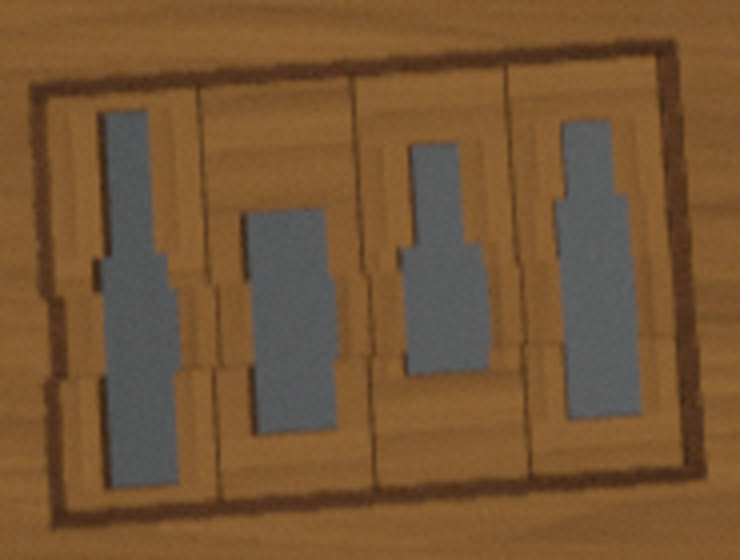

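View pics/zmat.png

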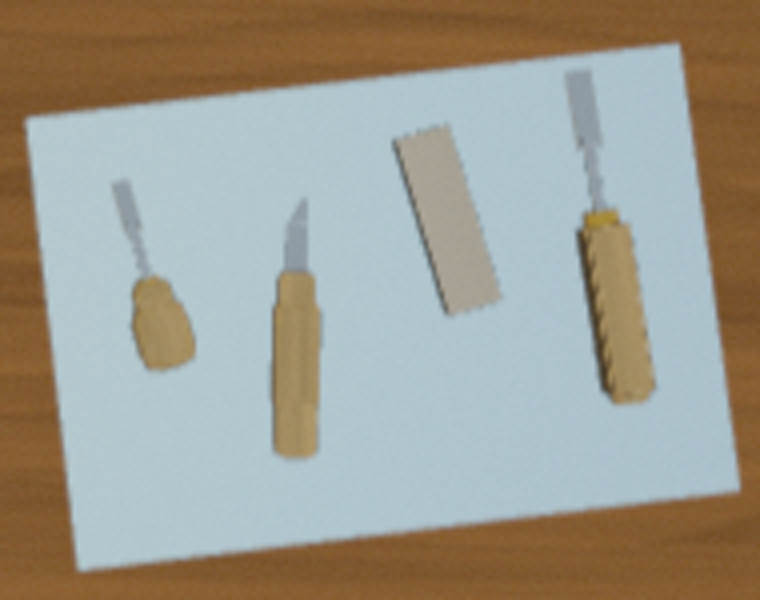

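Inserts from left to right (decreasing y): gouge (long pocket and channel), stone (plain), palm, knife. Next I'll measure poses from the top and scene views.

```bash
cat >> h.py <<'E'
def ray(c,uv,T_wc=None):
    """camera centre and world ray dirs; for fixed cams uses extrinsics"""
    K=c['intrinsics']; uv=np.atleast_2d(np.asarray(uv,float))
    d=np.c_[(uv[:,0]-K[0,2])/K[0,0],(uv[:,1]-K[1,2])/K[1,1],np.ones(len(uv))]
    if T_wc is None: T_wc=np.linalg.inv(c['extrinsics'])
    return T_wc[:3,3], d@T_wc[:3,:3].T
def onplane(c,uv,z,T_wc=None):
    o,d=ray(c,uv,T_wc); s=(z-o[2])/d[:,2]; return o+d*s[:,None]
def cloud(c,T_wc=None):
    v,u=np.mgrid[0:480,0:640]; o,d=ray(c,np.c_[u.ravel(),v.ravel()],T_wc)
    return (o+d*np.asarray(c['range_z']).reshape(-1,1)).reshape(480,640,3)
def tooltf(o):
    T=np.eye(4); T[:3,:3]=R.from_quat(o['ee_rot']).as_matrix(); T[:3,3]=o['position']; return T
def triang(o1,d1,o2,d2):
    A=[];b=[]
    for o,d in((o1,d1),(o2,d2)):
        d=d/np.linalg.norm(d); P=np.eye(3)-np.outer(d,d); A.append(P); b.append(P@o)
    return np.linalg.lstsq(np.vstack(A),np.hstack(b),rcond=None)[0]
def axis(pts):
    m=pts.mean(0); w,v=np.linalg.eigh(np.cov((pts-m)[:,:2].T)); a=v[:,1]; a=a*np.sign(a[0]); return m,a
E
python3 - <<'E'
from h import *
o=readout.get_obs(); print(np.round(tooltf(o),3).tolist())
for n in('top','scene'):
    c=np.load(n+'0.npz'); P=cloud(c); hsv=cv2.cvtColor(c['pixels'],cv2.COLOR_RGB2HSV)
    print(n,'campos',np.round(ray(c,[0,0])[0],3))
    mat=cv2.inRange(hsv,(90,20,150),(115,110,255))
    # tray felt: dark desaturated
    felt=cv2.inRange(hsv,(95,25,50),(125,120,140))
    X=P[...,0];Y=P[...,1];Z=P[...,2]
    print('mat z',np.median(Z[(mat>0)&(X<.7)&(X>.3)&(Y<0)&(Y>-.5)]))
    k,lab,st,ce=cv2.connectedComponentsWithStats(felt)
    for i in range(1,k):
        if st[i,4]>250:
            p=P[lab==i]; m,a=axis(p); print('felt',st[i].tolist(),np.round(np.median(p,0),3),'ang',round(np.degrees(np.arctan2(a[1],a[0])),1),np.round(np.percentile(p[:,2],[5,50,95]),4))
    # tools = non-mat inside the mat hull
    cs,_=cv2.findContours(mat,cv2.RETR_EXTERNAL,cv2.CHAIN_APPROX_NONE)
    cs=[q for q in cs if cv2.contourArea(q)>8000]
    for q in cs:
        uv=q.reshape(-1,2)
        mm=np.zeros((480,640),np.uint8); cv2.drawContours(mm,[cv2.convexHull(q)],-1,255,-1); mm=cv2.erode(mm,np.ones((5,5)))
        t=cv2.bitwise_and(mm,cv2.bitwise_not(mat))
        k,lab,st,ce=cv2.connectedComponentsWithStats(t)
        for i in range(1,k):
            if st[i,4]>100:
                p=P[lab==i]; m,a=axis(p); print('tool',st[i].tolist(),np.round(np.median(p,0),3),'ang',round(np.degrees(np.arctan2(a[1],a[0])),1),np.round(np.percentile(p[:,2],[5,50,95]),4))
E
```

```text
[[-0.0, 0.949, 0.314, 0.196], [0.001, 0.314, -0.949, -0.593], [-1.0, -0.0, -0.001, 0.231], [0.0, 0.0, 0.0, 1.0]]
top campos [0.538 0.017 1.383]
mat z 0.0013296223000256457
tool [423, 261, 27, 48, 697] [ 0.548 -0.277  0.015] ang 17.8 [0.0074 0.015  0.0194]
tool [469, 280, 20, 52, 676] [ 0.499 -0.375  0.028] ang 43.7 [0.0073 0.0275 0.033 ]
tool [393, 297, 12, 48, 548] [ 0.46  -0.187  0.02 ] ang 5.2 [0.0115 0.0198 0.0255]
tool [358, 298, 16, 25, 304] [ 0.482 -0.106  0.027] ang 28.7 [0.0038 0.0266 0.0327]
scene campos [1.223 0.057 0.757]
mat z 0.0008673413879993763
tool [241, 165, 17, 36, 414] [ 0.466 -0.188  0.019] ang 14.3 [0.0042 0.0194 0.0224]
tool [156, 170, 19, 41, 560] [ 0.509 -0.374  0.027] ang 28.8 [0.0087 0.0269 0.0306]
tool [274, 178, 15, 22, 263] [ 0.486 -0.108  0.025] ang 13.2 [0.009  0.0251 0.0301]
tool [195, 189, 18, 40, 579] [ 0.554 -0.278  0.015] ang 18.0 [0.0085 0.0145 0.0169]
```

```bash
cat >> h.py <<'E'
def to(p,yaw=None):
    """print shift (mm) in tool axes and rotvec (deg) for TCP target p, pointing down, tool y at world angle yaw (deg)"""
    o=readout.get_obs(); T=tooltf(o); s=T[:3,:3].T@(np.array(p)-T[:3,3])*1000
    if yaw is None: yaw=np.degrees(np.arctan2(T[1,1],T[0,1]))
    a=np.radians(yaw); Y=np.array([np.cos(a),np.sin(a),0]); X=np.array([0,0,-1.]); M=np.c_[X,Y,np.cross(X,Y)]
    w=R.from_matrix(T[:3,:3].T@M).as_rotvec(degrees=True)
    print('turn',np.round(w,1),'shift',np.round(s,1),'| dist %.0f'%np.linalg.norm(s))
def st():
    o=readout.get_obs(); T=tooltf(o)
    print('t %.2f'%o['clock'],'pos',np.round(o['position'],4),'yaw %.1f'%np.degrees(np.arctan2(T[1,1],T[0,1])),'tilt',np.round(T[:2,0],3),'grip %.3f'%o['grip_width'],'F',np.round(o['ft_force'],1),'q',np.round(o['joint_pos'],2))
E
python3 -c "
from h import *
to([.47,-.24,.28],0)"
python3 -m inch '[[[3,0,0],[-5,37,-25],0],[[6,0,0],[-10,74,-50],0],[[9,0,0],[-15,111,-75],0],[[12,0,0],[-20,148,-100],0],[[15,0,0],[-25,186,-125],0],[[18,0,0],[-30,223,-150],0],[[18.3,0,0],[-35,260,-175],0],[[18.3,0,0],[-40,297,-200],0],[[18.3,0,0],[-45,334,-225],0],[[18.3,0,0],[-50,371,-249],0]]' 60
python3 -m inch '[[[0,0,0],[0,0,0],0],[[0,0,0],[0,0,0],0]]'
python3 - <<'E'
from h import *
st()
o=readout.get_obs(); c=camera('wrist'); c['T_wc']=tooltf(o)@c['T_tool_cam']; np.savez('wmat.npz',**c); save(c['pixels'],'wmat.png')
E
```

```text
turn [18.3 -0.1  0. ] shift [ -49.   370.7 -249.2] | dist 449
clock: 1.4
position: [0.4709, -0.2388, 0.281]
ee_rot: [0.5, 0.5, -0.5, 0.5]
ft_force: [0.8, -0.0, 0.1]
grip_width: 1.001
clock: 1.65
position: [0.4705, -0.2393, 0.2807]
ee_rot: [0.5, 0.501, -0.5, 0.5]
ft_force: [-0.0, -0.7, -0.6]
grip_width: 0.997
t 1.65 pos [ 0.4705 -0.2393  0.2807] yaw 0.0 tilt [-0.001  0.001] grip 0.997 F [-0.  -0.7 -0.6] q [ 0.72  0.12 -0.37  1.62  0.04  1.41 -1.22]
```

View pics/wmat.png

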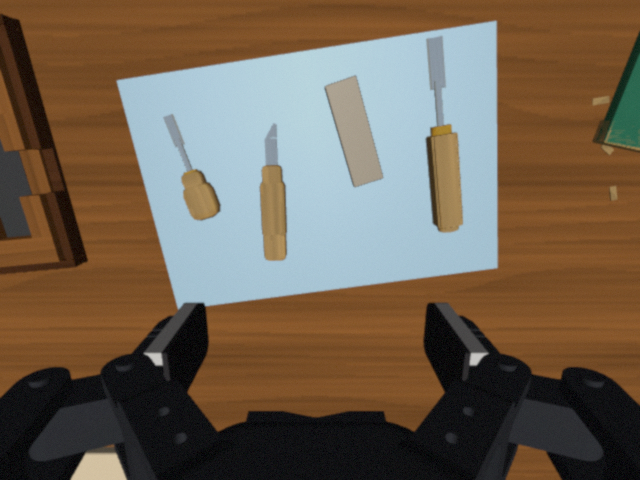

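The wrist picture shows all four tools. Palm gouge handle (200,195), knife handle (273,213), stone (354,131), gouge handle (445,180), with the blades up, away from the robot. Now measuring them in this view and in the top view.

```bash
cat > meas.py <<'E'
from h import *
def parts(c,T=None):
    hsv=cv2.cvtColor(c['pixels'],cv2.COLOR_RGB2HSV)
    mat=cv2.inRange(hsv,(90,20,150),(115,110,255))
    cs,_=cv2.findContours(mat,cv2.RETR_EXTERNAL,cv2.CHAIN_APPROX_NONE)
    q=max(cs,key=cv2.contourArea)
    mm=np.zeros((480,640),np.uint8); cv2.drawContours(mm,[cv2.convexHull(q)],-1,255,-1); mm=cv2.erode(mm,np.ones((7,7)))
    wood=cv2.bitwise_and(cv2.inRange(hsv,(8,90,60),(30,255,255)),mm)
    non=cv2.bitwise_and(cv2.bitwise_not(mat),mm)
    return mat,mm,wood,non
def comps(m,amin):
    k,lab,st,ce=cv2.connectedComponentsWithStats(m)
    L=[(lab==i).astype(np.uint8) for i in range(1,k) if st[i,4]>amin]
    return sorted(L,key=lambda a:np.nonzero(a)[1].mean())
def rect(c,m,z,T):
    q=max(cv2.findContours(m,cv2.RETR_EXTERNAL,cv2.CHAIN_APPROX_NONE)[0],key=cv2.contourArea).reshape(-1,2)
    p=onplane(c,q,z,T)[:,:2]*1000
    (cx,cy),(w,h),a=cv2.minAreaRect(p.astype(np.float32))
    if w<h: a+=90; w,h=h,w
    a=(a+90)%180-90
    return np.round([cx,cy,w,h,a],1)
if __name__=='__main__':
  for n in('wmat','top0'):
    c=dict(np.load(n+'.npz')); T=c.get('T_wc'); P=cloud(c,T)
    mat,mm,wood,non=parts(c)
    Z=P[...,2]; print(n,'mat z %.4f'%np.median(Z[(cv2.erode(mat,np.ones((5,5)))>0)]))
    W=comps(wood,60); print([int(w.sum()) for w in W])
    for i,w in enumerate(W):
        zt=np.percentile(Z[w>0],85); print('handle',i,'ztop %.4f'%zt,rect(c,w,zt/2+.001,T))
    for i,w in enumerate(comps(non,80)):
        zt=np.percentile(Z[w>0],85); print('all',i,'ztop %.4f'%zt,rect(c,w,zt if 50<0 else zt,T),'n',int(w.sum()))
E
python3 meas.py
```

```text
wmat mat z 0.0029
[1241, 2011, 2783]
handle 0 ztop 0.0306 [ 479.5 -108.9   54.1   33.9   18.1]
handle 1 ztop 0.0233 [ 456.  -191.   108.2   26.4    0.5]
handle 2 ztop 0.0315 [ 494.9 -382.1  116.5   31.3    9.7]
all 0 ztop 0.0304 [ 508.3 -105.6  110.3   36.    16.7] n 1505
all 1 ztop 0.0232 [ 458.5 -192.2  108.8   28.5    0.6] n 2294
all 2 ztop 0.0178 [ 544.6 -280.7  109.    34.2   17.9] n 3453
all 3 ztop 0.0314 [ 516.8 -373.2  157.6   33.5    9.7] n 3329
top0 mat z 0.0014
[232, 420, 520]
handle 0 ztop 0.0313 [ 483.3 -105.7   50.7   29.3   19.7]
handle 1 ztop 0.0239 [ 459.9 -188.1  103.9   21.5    0.9]
handle 2 ztop 0.0313 [ 499.8 -377.5  111.7   27.5    9.5]
all 0 ztop 0.0305 [ 484.  -105.5   56.    34.8   15.3] n 304
all 1 ztop 0.0233 [ 461.6 -186.5  110.2   26.1    0.9] n 548
all 2 ztop 0.0181 [ 548.3 -276.1  109.8   36.2   17.8] n 697
all 3 ztop 0.0310 [ 501.9 -373.3  121.1   33.6    9.8] n 676
```

Run:
```python
from meas import *
c=dict(np.load('scene0.npz')); mat,mm,wood,non=parts(c)
for w in comps(non,80): print('scene all',rect(c,w,{0:.0}.get(1,.015),None),int(w.sum()))
for w in comps(wood,60): print('scene wood',rect(c,w,.015,None))
c=dict(np.load('top0.npz'))
print(np.round(onplane(c,[[160,300],[277,300],[298,235],[135,245],[300,345],[140,355]],.024),3).tolist())
to([.44,.24,.28],0)
```

```text
scene all [ 497.1 -381.6  134.9   35.7    9.6] 560
scene all [ 551.6 -278.3  119.9   33.7   17.8] 579
scene all [ 460.7 -190.1  118.9   30.     0.8] 414
scene all [ 477.9 -110.9   70.    32.9    8.3] 263
scene wood [ 496.1 -382.1  131.    30.4   10. ]
scene wood [ 4.594e+02 -1.899e+02  1.090e+02  2.530e+01  1.000e-01]
scene wood [ 477.8 -109.8   62.6   30.3   18.1]
[[0.496, 0.375, 0.024], [0.503, 0.101, 0.024], [0.657, 0.056, 0.024], [0.623, 0.439, 0.024], [0.399, 0.044, 0.024], [0.368, 0.415, 0.024]]
turn [-0.1 -0.   0.1] shift [   1.1  -30.7 -479.8] | dist 481
```

```bash
python3 -m inch '[[[0,0,0],[0,2,-50],0],[[0,0,0],[0,4,-100],0],[[0,0,0],[0,6,-150],0],[[0,0,0],[0,8,-200],0],[[0,0,0],[0,10,-250],0],[[0,0,0],[0,12,-300],0],[[0,0,0],[0,14,-350],0],[[0,0,0],[0,16,-400],0],[[0,0,0],[0,18,-440],0],[[0,0,0],[0,20,-480],0]]'
python3 -m inch '[[[0,0,0],[0,0,0],0],[[0,0,0],[0,0,0],0]]'
python3 - <<'E'
from h import *
st()
o=readout.get_obs(); c=camera('wrist'); c['T_wc']=tooltf(o)@c['T_tool_cam']; np.savez('wtray.npz',**c); save(c['pixels'],'wtray.png')
E
```

```text
clock: 2.95
position: [0.4913, 0.2398, 0.2809]
ee_rot: [-0.501, -0.499, 0.501, -0.499]
ft_force: [0.4, -0.7, 0.4]
grip_width: 1.003
clock: 3.2
position: [0.4918, 0.2382, 0.2805]
ee_rot: [-0.501, -0.499, 0.502, -0.498]
ft_force: [-0.1, -0.5, 0.8]
grip_width: 0.999
t 3.20 pos [0.4918 0.2382 0.2805] yaw -0.3 tilt [-0.002 -0.001] grip 0.999 F [-0.1 -0.5  0.8] q [ 0.15  0.22 -0.79  1.56  0.16  1.43 -2.23]
```

View pics/wtray.png

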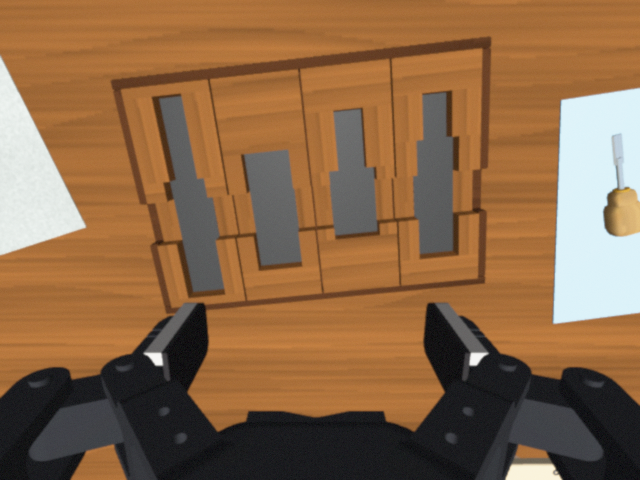

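```bash
cat > tray.py <<'E'
from meas import *
for n in('wtray','top0'):
    c=dict(np.load(n+'.npz')); T=c.get('T_wc'); P=cloud(c,T); X,Y,Z=P[...,0],P[...,1],P[...,2]
    m=((Z>.016)&(Z<.06)&(X>.33)&(X<.70)&(Y>.0)&(Y<.5)).astype(np.uint8)
    m=max(comps(m,500),key=lambda a:a.sum())
    q=max(cv2.findContours(m,cv2.RETR_EXTERNAL,cv2.CHAIN_APPROX_NONE)[0],key=cv2.contourArea).reshape(-1,2)
    hull=cv2.convexHull(q).reshape(-1,2)
    p=onplane(c,hull,.024,T)[:,:2]*1000
    r=cv2.minAreaRect(p.astype(np.float32)); print(n,'rim',r, 'top z',np.round(np.percentile(Z[m>0],[10,50,90]),4))
    hsv=cv2.cvtColor(c['pixels'],cv2.COLOR_RGB2HSV)
    inside=np.zeros((480,640),np.uint8); cv2.fillPoly(inside,[hull],1)
    felt=((hsv[...,1]<110)&(inside>0)).astype(np.uint8); felt=cv2.morphologyEx(felt,cv2.MORPH_OPEN,np.ones((3,3)))
    for w in comps(felt,200):
        zf=np.median(Z[cv2.erode(w,np.ones((5,5)))>0]); print(' felt',rect(c,w,.0115,T),'z %.4f'%zf,'n',w.sum())
    save((felt*255)[...,None].repeat(3,2),n+'_felt.png')
E
python3 tray.py
```

```text
wtray rim ((573.7662353515625, 248.41860961914062), (127.63063049316406, 380.9769592285156), 5.600713729858398) top z [0.0246 0.0305 0.0317]
 felt [549.2 384.9 109.7  39.    5.3] z 0.0122 n 2619
 felt [525.5 290.   49.6  43.8 -84.4] z 0.0123 n 1789
 felt [551.3 200.3  77.6  50.4   5.6] z 0.0123 n 2280
 felt [563.8 108.2  84.8  39.9   5. ] z 0.0124 n 2429
top0 rim ((578.6039428710938, 250.91111755371094), (128.3768310546875, 381.6710205078125), 5.583920478820801) top z [0.0234 0.0292 0.0333]
 felt [553.5 385.3 106.8  37.6   2.6] z 0.0121 n 567
 felt [530.6 294.6  47.3  42.7 -87.7] z 0.0116 n 368
 felt [555.5 202.9  73.6  47.4   1.5] z 0.0116 n 449
 felt [567.4 113.4  83.3  42.8   1.9] z 0.0113 n 542
```

View pics/wtray_felt.png

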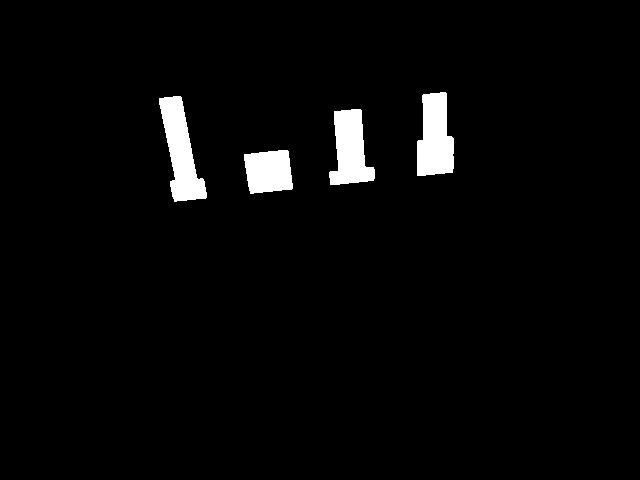

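The trough cut the mask in two, so I'll bridge it. Yaw is about 5.6°.

```bash
sed -i 's/    m=max(comps(m,500).*/    m=np.clip(sum(comps(m,15 if n=="top0" else 40)),0,1).astype(np.uint8); m0=m; m=cv2.morphologyEx(m,cv2.MORPH_CLOSE,np.ones((61,61)))/; s/Z\[m>0\]/Z[m0>0]/' tray.py; python3 tray.py
```

```text
wtray rim ((507.2459716796875, 241.90115356445312), (261.3372802734375, 380.9841613769531), 5.595632553100586) top z [0.0245 0.0305 0.0317]
 felt [361.  394.9  34.6  12.5 -84.2] z 0.3024 n 216
 felt [493.9 376.7 221.4  45.1   5.6] z 0.0122 n 5847
 felt [482.4 285.  130.5  51.1   5.6] z 0.0123 n 4932
 felt [522.  197.6 136.4  50.9   5.5] z 0.0123 n 4525
 felt [517.9 106.6 176.4  44.9   5.6] z 0.0124 n 5347
top0 rim ((512.3243408203125, 244.41795349121094), (261.6219787597656, 381.66461181640625), 5.5985331535339355) top z [0.023  0.029  0.0331]
 felt [497.4 379.2 219.5  44.7   2.7] z 0.0119 n 1447
 felt [486.8 287.9 131.3  51.3   5.5] z 0.0116 n 1159
 felt [525.8 200.9 135.5  50.8   5.5] z 0.0114 n 994
 felt [521.9 110.3 176.1  45.1   5.5] z 0.0112 n 1283
```

View pics/wtray_felt.png

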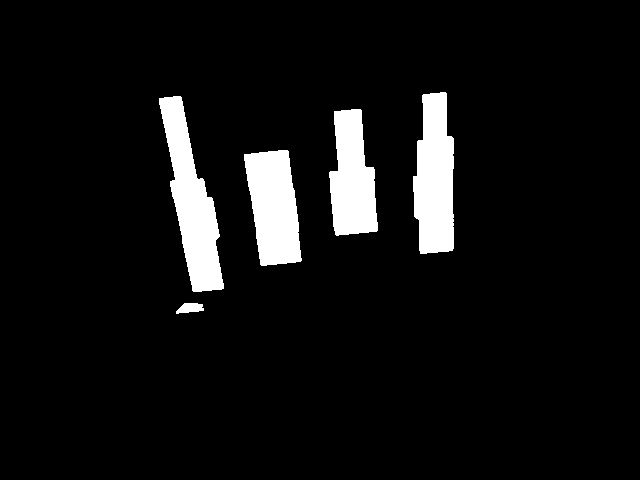

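```bash
python3 -m inch '[[[-1,0,0],[0,3,62],0],[[-2,0,0],[5,5,123],0],[[-3,0,0],[20,8,185],0],[[-4,0,0],[40,10,246],0],[[-5,0,0],[60,13,308],0],[[-6,0,0],[80,16,370],0],[[-7,0,0],[100,18,431],0],[[-8,0,0],[120,21,493],0],[[-9,0,0],[140,24,554],0],[[-10,0,0],[150,26,616],0]]'
python3 -c "
from h import *
st(); to([.5175,-.378,.006],9.7)"
```

```text
clock: 4.5
position: [0.5116, -0.3668, 0.1332]
ee_rot: [0.456, 0.54, -0.458, 0.54]
ft_force: [0.5, -0.8, 0.2]
grip_width: 1.002
t 4.50 pos [ 0.5116 -0.3668  0.1332] yaw 9.5 tilt [-0.002 -0.001] grip 1.002 F [ 0.5 -0.8  0.2] q [ 0.84  0.44 -0.38  1.55  0.17  1.19 -0.98]
turn [-0.2  0.1  0.1] shift [127.2   4.2  11.9] | dist 128
```

```bash
python3 -m inch '[[[0,0,0],[20,4,12],0],[[0,0,0],[45,4,12],0],[[0,0,0],[70,4,12],0],[[0,0,0],[85,4,12],0],[[0,0,0],[85,4,12],0]]'
python3 - <<'E'
from h import *
st(); to([.5175,-.378,.006],9.7)
c=camera('wrist'); save(c['pixels'],'g1.png')
E
```

```text
clock: 5.12
position: [0.5161, -0.3786, 0.0475]
ee_rot: [0.456, 0.541, -0.458, 0.539]
ft_force: [0.1, 0.2, 0.2]
grip_width: 1.0
t 5.12 pos [ 0.5161 -0.3786  0.0475] yaw 9.5 tilt [-0.004 -0.001] grip 1.000 F [0.1 0.2 0.2] q [ 0.83  0.55 -0.36  1.59  0.21  1.05 -0.99]
turn [-0.2 -0.   0.2] shift [41.5  1.6 -0.3] | dist 41
```

View pics/g1.png

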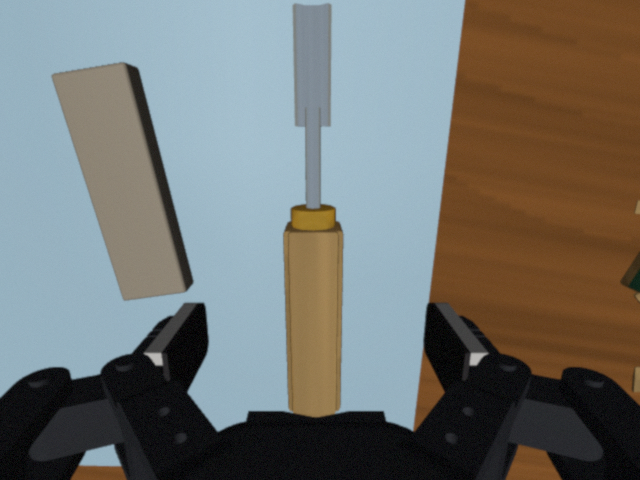

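The gouge handle sits centred between the fingers at column 314, and the stone's near corner (188,290) is only about 9 mm outside the left finger. I'll part-close the jaws before going down.

```bash
python3 -m inch '[[[0,0,0],[0,1,0],0.3],[[0,0,0],[0,1,0],0.3],[[0,0,0],[20,1.5,0],0.3],[[0,0,0],[38,1.5,0],0.3],[[0,0,0],[42,1.5,0],0.3],[[0,0,0],[42,1.5,0],0.3],[[0,0,0],[42,1.5,0],1],[[0,0,0],[42,1.5,0],1],[[0,0,0],[42,1.5,0],1],[[0,0,0],[42,1.5,0],1]]' 60
python3 -c "
from h import *
st()"
```

```text
clock: 6.42
position: [0.5189, -0.3788, 0.0074]
ee_rot: [0.456, 0.539, -0.458, 0.54]
ft_force: [-0.9, 0.7, 5.5]
grip_width: 0.313
t 6.42 pos [ 0.5189 -0.3788  0.0074] yaw 9.5 tilt [-0.001 -0.002] grip 0.313 F [-0.9  0.7  5.5] q [ 0.82  0.6  -0.35  1.61  0.24  0.98 -1.01]
```

```bash
python3 -m inch '[[[0,0,0],[-15,0,0],1],[[0,0,0],[-50,0,0],1],[[0,0,0],[-90,0,0],1],[[0,0,0],[-110,0,0],1],[[0,0,0],[-110,0,0],1]]'
python3 - <<'E'
from h import *
st(); to([.474,.374,.115],5.6)
o=readout.get_obs(); c=camera('wrist'); c['T_wc']=tooltf(o)@c['T_tool_cam']; np.savez('g2.npz',**c); save(c['pixels'],'g2.png')
E
```

```text
clock: 7.05
position: [0.5196, -0.379, 0.1188]
ee_rot: [0.456, 0.539, -0.458, 0.541]
ft_force: [0.5, -0.4, -1.6]
grip_width: 0.313
t 7.05 pos [ 0.5196 -0.379   0.1188] yaw 9.5 tilt [ 0.001 -0.004] grip 0.313 F [ 0.5 -0.4 -1.6] q [ 0.84  0.48 -0.37  1.53  0.19  1.17 -0.97]
turn [ 3.9  0.2 -0. ] shift [   0.8   79.1 -750.2] | dist 754
```

View pics/g2.png

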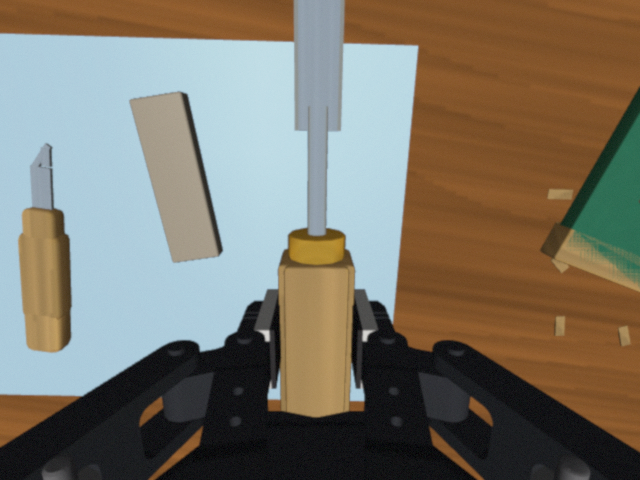

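The gouge is held level and on the centre line (column 316), with the ferrule front at row 232, about 37 mm ahead of the TCP. Carrying it across now.

```bash
python3 -m inch '[[[0.4,0,0],[0,5,-45],1],[[0.8,0,0],[0,10,-95],1],[[1.2,0,0],[0,15,-145],1],[[1.6,0,0],[0,20,-195],1],[[2,0,0],[0,25,-245],1],[[2.4,0,0],[0,31,-295],1],[[2.8,0,0],[0,36,-345],1],[[3.2,0,0],[0,42,-395],1],[[3.6,0,0],[0,47,-440],1],[[3.9,0,0],[0,50,-470],1]]'
python3 -c "
from h import *
st(); to([.472,.374,.115],5.6)"
```

```text
clock: 8.35
position: [0.4891, 0.0954, 0.1143]
ee_rot: [0.473, 0.525, -0.476, 0.524]
ft_force: [-0.7, 0.1, 0.0]
grip_width: 0.312
t 8.35 pos [0.4891 0.0954 0.1143] yaw 5.7 tilt [-0.004 -0.002] grip 0.312 F [-0.7  0.1  0. ] q [ 0.32  0.22 -0.66  1.9   0.16  1.08 -1.88]
turn [0.1 0.1 0.2] shift [  -1.2   10.6 -278.9] | dist 279
```

```bash
python3 -m inch '[[[0,0,0],[0,2,-45],1],[[0,0,0],[0,4,-90],1],[[0,0,0],[0,6,-135],1],[[0,0,0],[0,8,-180],1],[[0,0,0],[0,10,-225],1],[[0,0,0],[0,11,-260],1],[[0,0,0],[0,11,-279],1],[[0,0,0],[0,11,-279],1],[[0,0,0],[0,11,-279],1]]'
python3 - <<'E'
from h import *
st(); to([.472,.374,.05],5.6)
o=readout.get_obs(); c=camera('wrist'); c['T_wc']=tooltf(o)@c['T_tool_cam']; np.savez('g3.npz',**c); save(c['pixels'],'g3.png')
E
```

```text
clock: 9.48
position: [0.4729, 0.3724, 0.1132]
ee_rot: [0.473, 0.524, -0.477, 0.524]
ft_force: [0.8, -0.1, -0.8]
grip_width: 0.319
t 9.47 pos [0.4729 0.3724 0.1132] yaw 5.6 tilt [-0.004 -0.003] grip 0.319 F [ 0.8 -0.1 -0.8] q [-0.17  0.48 -0.73  1.63  0.34  1.17 -2.45]
turn [0.  0.2 0.3] shift [63.2 -0.4 -1.9] | dist 63
```

View pics/g3.png

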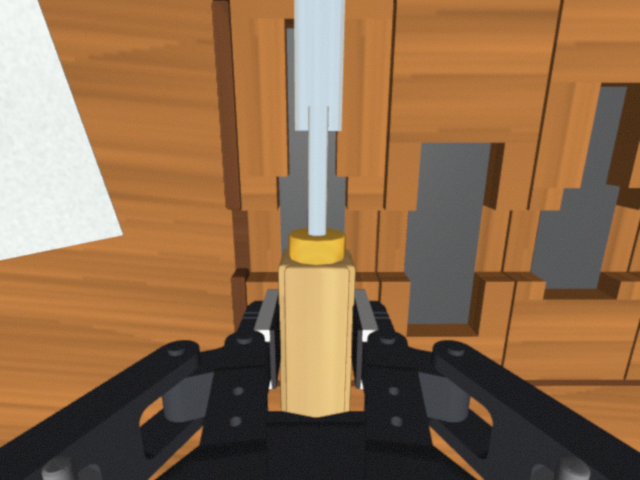

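The felt channel spans columns 287–340 with the gouge at 318, so it is aligned to about 1 mm. Lowering now.

```bash
python3 -m inch '[[[0,0,0],[20,0,-2],1],[[0,0,0],[45,0,-2],1],[[0,0,0],[65,0,-2],1],[[0,0,0],[80,0,-2],1],[[0,0,0],[90,0,-2],1],[[0,0,0],[93,0,-2],1],[[0,0,0],[93,0,-2],1],[[0,0,0],[93,0,-2],1]]'
python3 -c "
from h import *
st()"
```

```text
clock: 10.52
position: [0.4728, 0.3742, 0.0211]
ee_rot: [0.474, 0.524, -0.477, 0.524]
ft_force: [-0.0, -0.9, -1.0]
grip_width: 0.314
t 10.53 pos [0.4728 0.3742 0.0211] yaw 5.6 tilt [-0.003 -0.003] grip 0.314 F [-0.  -0.9 -1. ] q [-0.22  0.59 -0.67  1.69  0.42  1.02 -2.51]
```

```bash
python3 -m inch '[[[0,0,0],[2,0,0],1],[[0,0,0],[3.5,0,0],1],[[0,0,0],[3.5,0,0],1]]'
python3 -m inch '[[[0,0,0],[1,0,0],1],[[0,0,0],[1,0,0],1]]'
python3 - <<'E'
from h import *
st()
c=camera('wrist'); save(c['pixels'],'g4.png')
E
```

```text
clock: 10.9
position: [0.4728, 0.3742, 0.0175]
ee_rot: [0.474, 0.524, -0.477, 0.524]
ft_force: [-0.4, -0.1, -1.1]
grip_width: 0.313
clock: 11.15
position: [0.4728, 0.3742, 0.0165]
ee_rot: [0.474, 0.524, -0.477, 0.524]
ft_force: [0.7, 0.2, -0.6]
grip_width: 0.315
t 11.15 pos [0.4728 0.3742 0.0165] yaw 5.6 tilt [-0.003 -0.003] grip 0.315 F [ 0.7  0.2 -0.6] q [-0.22  0.59 -0.67  1.7   0.42  1.01 -2.51]
```

View pics/g4.png

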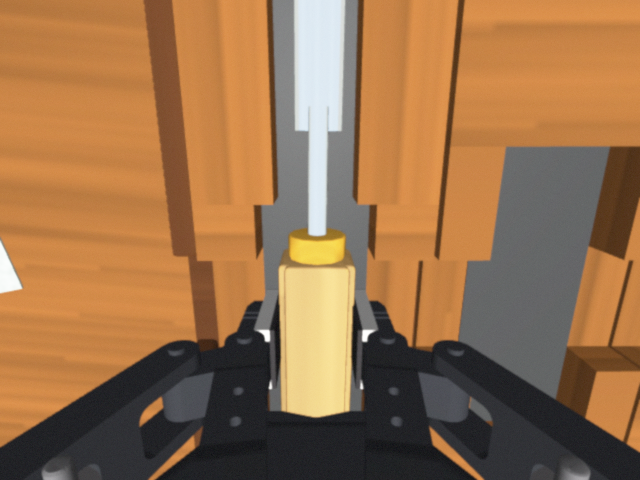

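Well centred: the channel spans columns 273–357 and the blade is at 318. I'll feel for the floor.

```bash
for i in 1 2; do python3 -m inch '[[[0,0,0],[1,0,0],1],[[0,0,0],[1,0,0],1]]' | egrep 'pos|force'; done
```

```text
position: [0.4728, 0.3742, 0.0164]
ft_force: [-4.4, -3.6, 9.3]
position: [0.4728, 0.3742, 0.0164]
ft_force: [-3.8, -4.1, 10.6]
```

Floor contact at TCP z = 16.4 mm, about 10 N. Releasing and rising.

```bash
python3 -m inch '[[[0,0,0],[0,0,0],0.5],[[0,0,0],[0,0,0],0.5],[[0,0,0],[0,0,0],0.5],[[0,0,0],[-15,0,0],0.5],[[0,0,0],[-45,0,0],0.5],[[0,0,0],[-90,0,0],0.4],[[0,0,0],[-120,0,0],0.3],[[0,0,0],[-120,0,0],0.3]]'
python3 - <<'E'
from h import *
st(); to([.47,-.19,.13],.5)
o=readout.get_obs(); c=camera('wrist'); c['T_wc']=tooltf(o)@c['T_tool_cam']; np.savez('g5.npz',**c); save(c['pixels'],'g5.png')
E
```

```text
clock: 12.7
position: [0.4742, 0.376, 0.1401]
ee_rot: [0.475, 0.523, -0.475, 0.524]
ft_force: [0.5, -0.5, -0.6]
grip_width: 0.702
t 12.70 pos [0.4742 0.376  0.1401] yaw 5.6 tilt [ 0.002 -0.001] grip 0.702 F [ 0.5 -0.5 -0.6] q [-0.17  0.45 -0.73  1.6   0.32  1.21 -2.44]
turn [ 5.1  0.  -0.1] shift [ 10.4 -59.3 562.9] | dist 566
```

View pics/g5.png

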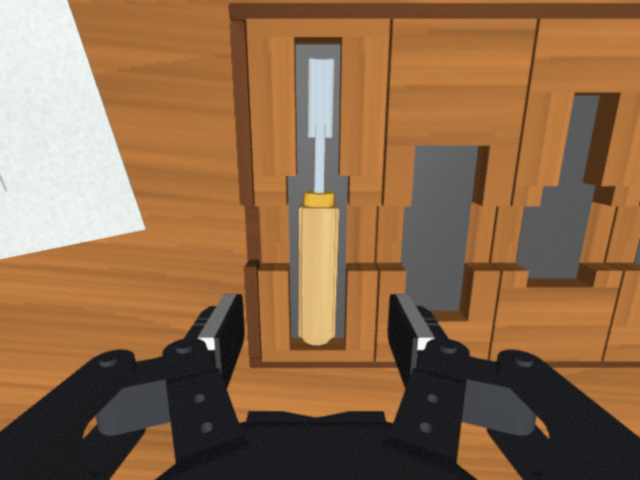

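The gouge lies centred in its pocket: tip at row 58 against the channel end at about row 43, which is the expected 10 mm gap. Next is the knife.

```bash
python3 -m inch '[[[0.5,0,0],[0,-6,45],0.3],[[1,0,0],[0,-12,100],0.3],[[1.5,0,0],[0,-18,155],0.3],[[2,0,0],[0,-24,210],0.3],[[2.5,0,0],[0,-30,270],0.3],[[3,0,0],[0,-36,330],0.3],[[3.5,0,0],[0,-42,390],0.3],[[4,0,0],[0,-48,450],0.3],[[4.5,0,0],[5,-56,510],0.3],[[5.1,0,0],[10,-66,564],0.3]]'
python3 -m inch '[[[0,0,0],[0,0,0],0.3],[[0,0,0],[0,0,0],0.3]]'
python3 - <<'E'
from h import *
st(); to([.461,-.191,.006],.5)
o=readout.get_obs(); c=camera('wrist'); c['T_wc']=tooltf(o)@c['T_tool_cam']; np.savez('k1.npz',**c); save(c['pixels'],'k1.png')
E
```

```text
clock: 14.0
position: [0.4619, -0.1947, 0.1287]
ee_rot: [0.497, 0.502, -0.499, 0.502]
ft_force: [1.0, -1.3, 0.7]
grip_width: 0.696
clock: 14.25
position: [0.4615, -0.1941, 0.1281]
ee_rot: [0.497, 0.502, -0.499, 0.502]
ft_force: [-0.2, -0.3, 0.1]
grip_width: 0.701
t 14.25 pos [ 0.4615 -0.1941  0.1281] yaw 0.4 tilt [-0.002 -0.001] grip 0.701 F [-0.2 -0.3  0.1] q [ 0.69  0.18 -0.42  1.89  0.08  1.09 -1.32]
turn [-0.1  0.1  0.1] shift [122.1  -0.2  -3.2] | dist 122
```

View pics/k1.png

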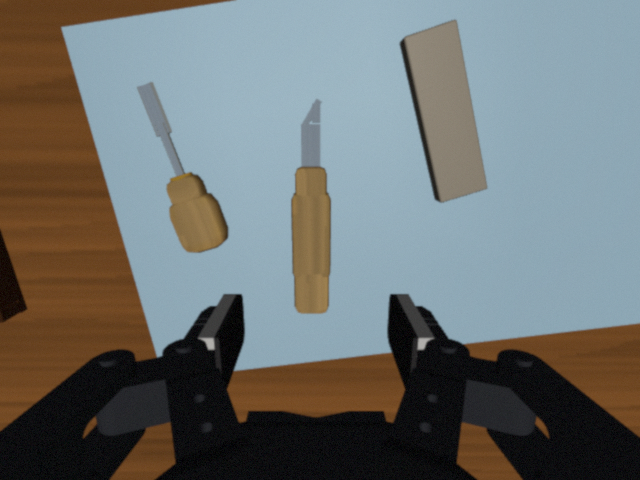

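The knife is at column 311, 3 mm left of the jaw centre, as computed. The neighbours (palm gouge edge at 228, stone at 440) are clear of the fingers.

```bash
python3 -m inch '[[[0,0,0],[25,0,-3],0.35],[[0,0,0],[55,0,-3],0.35],[[0,0,0],[85,0,-3],0.35],[[0,0,0],[108,0,-3],0.35],[[0,0,0],[119,0,-3],0.35],[[0,0,0],[121,0,-3],0.35],[[0,0,0],[121,0,-3],1],[[0,0,0],[121,0,-3],1],[[0,0,0],[121,0,-3],1],[[0,0,0],[121,0,-3],1]]' 60
python3 -c "
from h import *
st()"
```

```text
clock: 15.55
position: [0.4625, -0.1907, 0.0085]
ee_rot: [0.497, 0.502, -0.498, 0.503]
ft_force: [-1.1, 1.2, 6.2]
grip_width: 0.312
t 15.55 pos [ 0.4625 -0.1907  0.0085] yaw 0.5 tilt [-0.    -0.002] grip 0.312 F [-1.1  1.2  6.2] q [ 0.65  0.34 -0.4   1.99  0.18  0.84 -1.4 ]
```

```bash
python3 -m inch '[[[0,0,0],[-15,0,0],1],[[0,0,0],[-50,0,0],1],[[0,0,0],[-90,0,0],1],[[0,0,0],[-105,0,0],1],[[0,0,0],[-105,0,0],1]]'
python3 - <<'E'
from h import *
st(); to([.5005,.1056,.115],5.6)
o=readout.get_obs(); c=camera('wrist'); c['T_wc']=tooltf(o)@c['T_tool_cam']; np.savez('k2.npz',**c); save(c['pixels'],'k2.png')
E
```

```text
clock: 16.18
position: [0.463, -0.1909, 0.1146]
ee_rot: [0.497, 0.501, -0.498, 0.503]
ft_force: [-1.0, -0.2, -0.7]
grip_width: 0.311
t 16.18 pos [ 0.463  -0.1909  0.1146] yaw 0.5 tilt [ 0.002 -0.003] grip 0.311 F [-1.  -0.2 -0.7] q [ 0.69  0.19 -0.42  1.91  0.09  1.06 -1.34]
turn [-5.1  0.2 -0.1] shift [  -1.3   40.1 -296.1] | dist 299
```

View pics/k2.png

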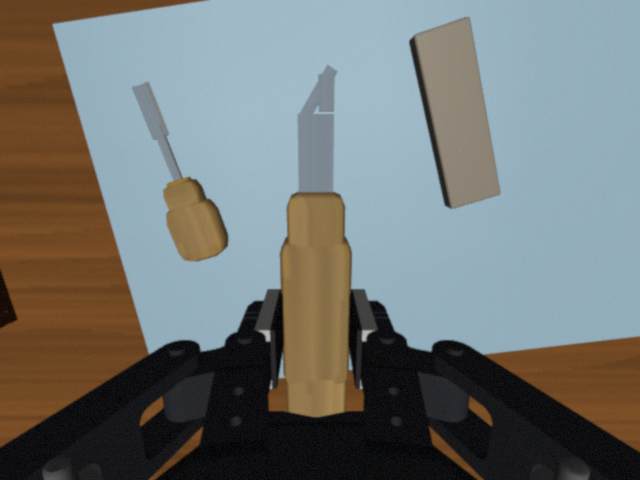

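The knife is held straight, with the handle front 50 mm ahead of the TCP as wanted.

```bash
python3 -m inch '[[[-0.7,0,0],[0,6,-40],1],[[-1.5,0,0],[0,12,-85],1],[[-2.3,0,0],[0,18,-130],1],[[-3,0,0],[0,24,-175],1],[[-3.8,0,0],[0,30,-220],1],[[-4.5,0,0],[0,36,-262],1],[[-5.1,0,0],[0,40,-296],1],[[-5.1,0,0],[0,40,-296],1],[[-5.1,0,0],[0,40,-296],1]]'
python3 - <<'E'
from h import *
st(); to([.5005,.1056,.0265],5.6)
o=readout.get_obs(); c=camera('wrist'); c['T_wc']=tooltf(o)@c['T_tool_cam']; np.savez('k3.npz',**c); save(c['pixels'],'k3.png')
E
```

```text
clock: 17.35
position: [0.4989, 0.105, 0.1114]
ee_rot: [0.474, 0.524, -0.476, 0.524]
ft_force: [-1.0, -0.7, -0.0]
grip_width: 0.309
t 17.35 pos [0.4989 0.105  0.1114] yaw 5.6 tilt [-0.003 -0.003] grip 0.309 F [-1.  -0.7 -0. ] q [ 0.28  0.25 -0.65  1.87  0.17  1.07 -1.91]
turn [-0.   0.1  0.2] shift [84.8  1.9 -0.7] | dist 85
```

View pics/k3.png

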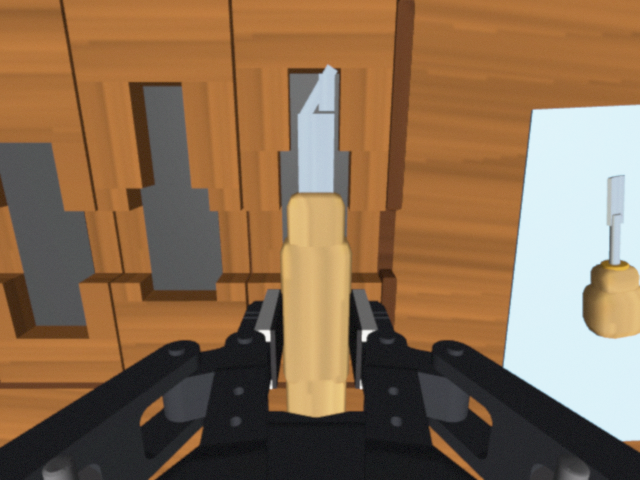

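Channel spans columns 289–340 and the blade 298–337, so it is aligned. Lowering.

```bash
python3 -m inch '[[[0,0,0],[20,2,-1],1],[[0,0,0],[45,2,-1],1],[[0,0,0],[65,2,-1],1],[[0,0,0],[80,2,-1],1],[[0,0,0],[88,2,-1],1],[[0,0,0],[91,2,-1],1],[[0,0,0],[92,2,-1],1],[[0,0,0],[92,2,-1],1]]' | egrep 'pos|force'
for i in 1 2; do python3 -m inch '[[[0,0,0],[1,0,0],1],[[0,0,0],[1,0,0],1]]' | egrep 'pos|force'; done
```

```text
position: [0.5012, 0.1055, 0.0201]
ft_force: [0.6, -0.1, -1.1]
position: [0.5013, 0.1056, 0.0192]
ft_force: [0.6, 0.2, 0.0]
position: [0.5012, 0.1056, 0.0182]
ft_force: [-0.6, 0.4, -0.5]
```

```bash
for i in 1 2; do python3 -m inch '[[[0,0,0],[0.8,0,0],1],[[0,0,0],[0.8,0,0],1]]' | egrep 'pos|force'; done
```

```text
position: [0.5013, 0.1055, 0.0175]
ft_force: [-2.1, -0.3, 3.6]
position: [0.5013, 0.1056, 0.0175]
ft_force: [-5.8, -1.5, 13.3]
```

Floor contact at 17.5 mm as predicted. Releasing.

```bash
python3 -m inch '[[[0,0,0],[0,0,0],0.5],[[0,0,0],[0,0,0],0.5],[[0,0,0],[0,0,0],0.5],[[0,0,0],[-15,0,0],0.5],[[0,0,0],[-45,0,0],0.5],[[0,0,0],[-90,0,0],0.4],[[0,0,0],[-120,0,0],0.3],[[0,0,0],[-120,0,0],0.3]]'
python3 - <<'E'
from h import *
st(); to([.47,-.108,.13],18)
o=readout.get_obs(); c=camera('wrist'); c['T_wc']=tooltf(o)@c['T_tool_cam']; np.savez('k5.npz',**c); save(c['pixels'],'k5.png')
E
```

```text
clock: 20.4
position: [0.503, 0.1065, 0.1408]
ee_rot: [0.475, 0.522, -0.475, 0.525]
ft_force: [0.4, -0.6, -0.8]
grip_width: 0.703
t 20.40 pos [0.503  0.1065 0.1408] yaw 5.5 tilt [ 0.004 -0.003] grip 0.703 F [ 0.4 -0.6 -0.8] q [ 0.29  0.22 -0.66  1.84  0.15  1.13 -1.89]
turn [-12.5   0.2  -0.2] shift [ 11.3 -53.6 210.3] | dist 217
```

View pics/k5.png

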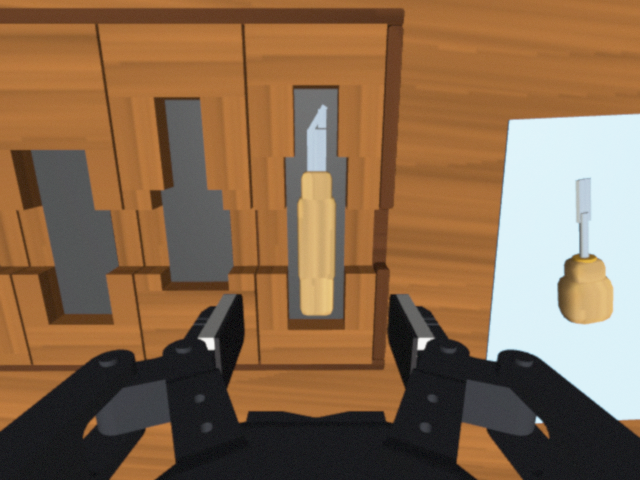

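The knife lies straight in its pocket, blade end up, handle at column 316. On to the palm gouge.

```bash
python3 -m inch '[[[-2,0,0],[0,-8,35],0.3],[[-4,0,0],[3,-16,75],0.3],[[-7,0,0],[6,-24,115],0.3],[[-10,0,0],[9,-32,155],0.3],[[-12,0,0],[10,-40,190],0.3],[[-12.5,0,0],[11,-44,210],0.3],[[-12.5,0,0],[11,-44,210],0.3],[[-12.5,0,0],[11,-44,210],0.3]]'
python3 - <<'E'
from h import *
from meas import parts,comps,rect
st(); to([.4795,-.109,.006],18)
o=readout.get_obs(); c=camera('wrist'); T=c['T_wc']=tooltf(o)@c['T_tool_cam']; np.savez('p1.npz',**c); save(c['pixels'],'p1.png')
mat,mm,wood,non=parts(c)
for w in comps(wood,300): print('wood',rect(c,w,.017,T),int(w.sum()))
for w in comps(non,300): print('all',rect(c,w,.012,T),int(w.sum()))
E
```

```text
clock: 21.45
position: [0.4784, -0.106, 0.1285]
ee_rot: [0.415, 0.571, -0.416, 0.573]
ft_force: [0.4, 0.5, -0.1]
grip_width: 0.7
t 21.45 pos [ 0.4784 -0.106   0.1285] yaw 18.1 tilt [ 0.001 -0.003] grip 0.700 F [ 0.4  0.5 -0.1] q [ 0.62  0.16 -0.53  1.91  0.1   1.09 -1.21]
turn [ 0.1  0.2 -0. ] shift [122.5   0.    2.8] | dist 123
wood [ 479.3 -109.5   55.3   32.4   18. ] 2828
all [384.4 -72.2  65.8  10.3  16.8] 788
all [ 479.1 -109.7   61.5   35.4   16.7] 3117
all [ 396.4 -295.3  254.3   87.    81.4] 13938
all [ 544.  -280.2  111.2   42.4   17.9] 8616
```

View pics/p1.png

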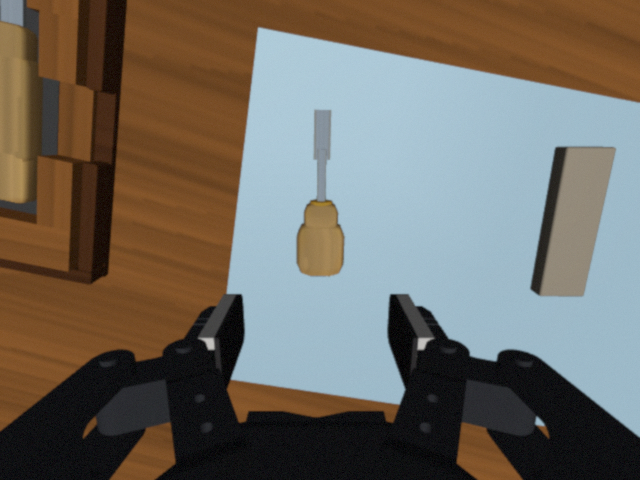

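The palm gouge is upright in the image (handle at column 320, tip at 322), so yaw 18° is right. Grasping.

```bash
python3 -m inch '[[[0,0,0],[25,0,3],0.25],[[0,0,0],[55,0,3],0.25],[[0,0,0],[85,0,3],0.25],[[0,0,0],[108,0,3],0.25],[[0,0,0],[119,0,3],0.25],[[0,0,0],[121,0,3],0.25],[[0,0,0],[121,0,3],1],[[0,0,0],[121,0,3],1],[[0,0,0],[121,0,3],1],[[0,0,0],[121,0,3],1]]' 60
python3 -c "
from h import *
st()"
python3 -m inch '[[[0,0,0],[-15,0,0],1],[[0,0,0],[-50,0,0],1],[[0,0,0],[-90,0,0],1],[[0,0,0],[-105,0,0],1],[[0,0,0],[-105,0,0],1]]'
python3 - <<'E'
from h import *
C=np.array([507.2,241.9]);a=np.radians(5.6);u=np.array([np.cos(a),np.sin(a)]);v=np.array([-u[1],u[0]])
print('palm',C-20*u-45*v,'stone',C-20*u+45*v)
p=C-20*u-45*v
st(); to([p[0]/1000,p[1]/1000,.115],5.6)
o=readout.get_obs(); c=camera('wrist'); c['T_wc']=tooltf(o)@c['T_tool_cam']; np.savez('p2.npz',**c); save(c['pixels'],'p2.png')
E
```

```text
clock: 22.75
position: [0.4806, -0.1092, 0.0087]
ee_rot: [0.415, 0.571, -0.415, 0.574]
ft_force: [0.0, -0.0, 7.9]
grip_width: 0.381
t 22.75 pos [ 0.4806 -0.1092  0.0087] yaw 18.1 tilt [ 0.003 -0.004] grip 0.381 F [ 0.  -0.   7.9] q [ 0.57  0.34 -0.49  2.    0.22  0.84 -1.3 ]
clock: 23.38
position: [0.4807, -0.109, 0.1147]
ee_rot: [0.415, 0.57, -0.415, 0.575]
ft_force: [-0.5, 0.4, -1.6]
grip_width: 0.385
palm [491.68668249 195.16310901] stone [482.90422151 284.733575  ]
t 23.38 pos [ 0.4807 -0.109   0.1147] yaw 18.1 tilt [ 0.005 -0.005] grip 0.385 F [-0.5  0.4 -1.6] q [ 0.62  0.18 -0.53  1.92  0.11  1.06 -1.21]
turn [12.5  0.3 -0.2] shift [  -1.6  104.9 -285.7] | dist 304
```

View pics/p2.png

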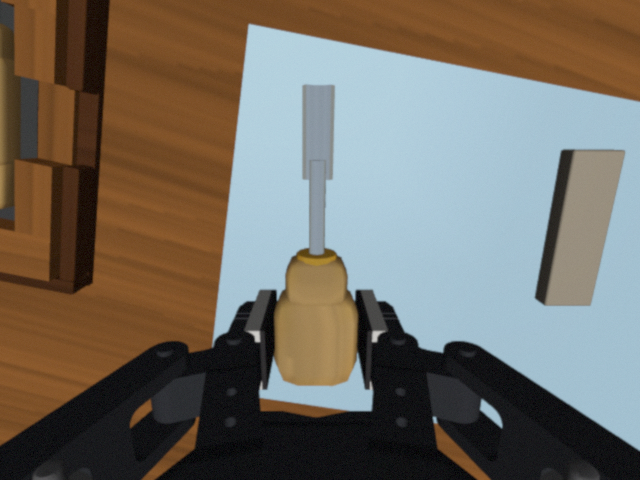

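Held straight on the centre line (column 317), front end 27 mm ahead of the TCP, as wanted.

```bash
python3 -m inch '[[[1.5,0,0],[0,15,-40],1],[[3.2,0,0],[-1,30,-82],1],[[5,0,0],[-1,46,-125],1],[[7,0,0],[-1,62,-170],1],[[9,0,0],[-2,78,-213],1],[[11,0,0],[-2,93,-253],1],[[12.5,0.3,-0.2],[-2,105,-286],1],[[12.5,0.3,-0.2],[-2,105,-286],1],[[12.5,0.3,-0.2],[-2,105,-286],1]]'
python3 - <<'E'
from h import *
st(); to([.4915,.1952,.0265],5.6)
o=readout.get_obs(); c=camera('wrist'); c['T_wc']=tooltf(o)@c['T_tool_cam']; np.savez('p3.npz',**c); save(c['pixels'],'p3.png')
E
```

```text
clock: 24.55
position: [0.4903, 0.1947, 0.113]
ee_rot: [0.474, 0.525, -0.476, 0.523]
ft_force: [0.6, 0.1, 0.4]
grip_width: 0.386
t 24.55 pos [0.4903 0.1947 0.113 ] yaw 5.6 tilt [-0.003 -0.   ] grip 0.386 F [0.6 0.1 0.4] q [ 0.15  0.3  -0.7   1.83  0.22  1.09 -2.1 ]
turn [ 0.  -0.   0.2] shift [86.5  1.5 -0.4] | dist 87
```

View pics/p3.png

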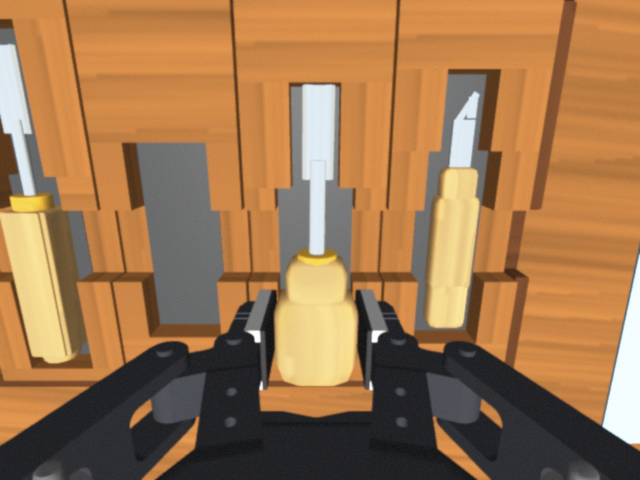

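The channel (columns 292–341) is centred on the blade at 318. Lowering.

```bash
python3 -m inch '[[[0,0,0],[20,1.5,0],1],[[0,0,0],[45,1.5,0],1],[[0,0,0],[65,1.5,0],1],[[0,0,0],[80,1.5,0],1],[[0,0,0],[88,1.5,0],1],[[0,0,0],[92,1.5,0],1],[[0,0,0],[94,1.5,0],1],[[0,0,0],[94,1.5,0],1]]' | egrep 'pos|force'
for i in 1 2; do python3 -m inch '[[[0,0,0],[0.9,0,0],1],[[0,0,0],[0.9,0,0],1]]' | egrep 'pos|force'; done
```

```text
position: [0.4921, 0.1945, 0.0196]
ft_force: [1.0, 0.7, -0.7]
position: [0.4922, 0.1945, 0.0189]
ft_force: [0.1, -0.1, -0.2]
position: [0.4921, 0.1945, 0.0179]
ft_force: [-0.8, 0.6, -0.3]
```

```bash
for i in 1 2; do python3 -m inch '[[[0,0,0],[0.7,0,0],1],[[0,0,0],[0.7,0,0],1]]' | egrep 'pos|force'; done
```

```text
position: [0.4922, 0.1945, 0.0178]
ft_force: [-2.2, -1.6, 6.9]
position: [0.4922, 0.1945, 0.0177]
ft_force: [-4.1, -1.9, 11.5]
```

Floor contact at 17.8 mm. Releasing.

```bash
python3 -m inch '[[[0,0,0],[0,0,0],0.4],[[0,0,0],[0,0,0],0.4],[[0,0,0],[0,0,0],0.4],[[0,0,0],[-15,0,0],0.4],[[0,0,0],[-45,0,0],0.4],[[0,0,0],[-90,0,0],0.4],[[0,0,0],[-120,0,0],0.3],[[0,0,0],[-120,0,0],0.3]]'
python3 - <<'E'
from h import *
st(); to([.5448,-.2805,.13],17.9)
o=readout.get_obs(); c=camera('wrist'); c['T_wc']=tooltf(o)@c['T_tool_cam']; np.savez('p5.npz',**c); save(c['pixels'],'p5.png')
E
```

```text
clock: 27.6
position: [0.4939, 0.1955, 0.1411]
ee_rot: [0.476, 0.523, -0.474, 0.524]
ft_force: [0.2, 0.1, -0.2]
grip_width: 0.7
t 27.60 pos [0.4939 0.1955 0.1411] yaw 5.6 tilt [0.003 0.   ] grip 0.700 F [ 0.2  0.1 -0.2] q [ 0.16  0.27 -0.71  1.79  0.2   1.14 -2.09]
turn [-12.3   0.   -0.2] shift [ 11.2   4.6 478.7] | dist 479
```

View pics/p5.png

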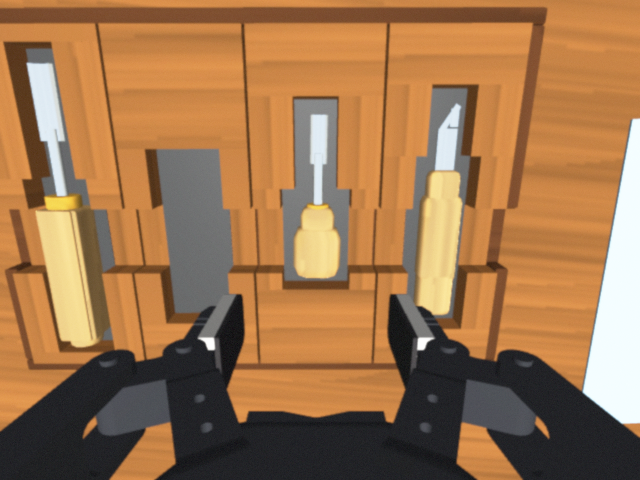

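The palm gouge is seated in its pocket, handle at (317,245). Last is the stone.

```bash
python3 -m inch '[[[-1,0,0],[1,0,45],0.3],[[-2.5,0,0],[2,1,95],0.3],[[-4,0,0],[3,1,145],0.3],[[-5.5,0,0],[4,2,200],0.3],[[-7,0,0],[5,2,255],0.3],[[-8.5,0,0],[6,3,310],0.3],[[-10,0,0],[8,3,365],0.3],[[-11.5,0,0],[10,4,420],0.3],[[-12.3,0,0],[11,5,465],0.3],[[-12.3,0,0],[11,5,479],0.3]]' >/dev/null
python3 -m inch '[[[0,0,0],[0,0,0],0.3],[[0,0,0],[0,0,0],0.3]]' >/dev/null
python3 - <<'E'
from h import *
from meas import parts,comps,rect
o=readout.get_obs(); c=camera('wrist'); T=c['T_wc']=tooltf(o)@c['T_tool_cam']; np.savez('s1.npz',**c); save(c['pixels'],'s1.png')
hsv=cv2.cvtColor(c['pixels'],cv2.COLOR_RGB2HSV); print(hsv[180,315],hsv[200,310])
mat,mm,wood,non=parts(c)
for w in comps(non,1500): print('all',rect(c,w,.016,T),int(w.sum()))
P=cloud(c,T); print('z',np.percentile(P[200:220,305:325,2],[10,50,90]))
st(); to([.5448,-.2805,.006],17.9)
E
```

```text
[ 20  40 141] [ 18  40 141]
all [ 419.6 -183.3  151.1  110.4  -81.7] 11148
all [ 545.1 -280.9  109.5   34.4   17.8] 7155
all [ 475.5 -375.3   87.4   80.7   60.1] 5429
z [0.01599154 0.01679198 0.01775816]
t 29.20 pos [ 0.5432 -0.2826  0.1272] yaw 17.7 tilt [-0.001  0.   ] grip 0.700 F [ 1.   0.6 -0.2] q [ 0.76  0.42 -0.45  1.6   0.19  1.17 -0.99]
turn [-0.2 -0.   0.1] shift [121.2   2.3  -1.5] | dist 121
```

View pics/s1.png

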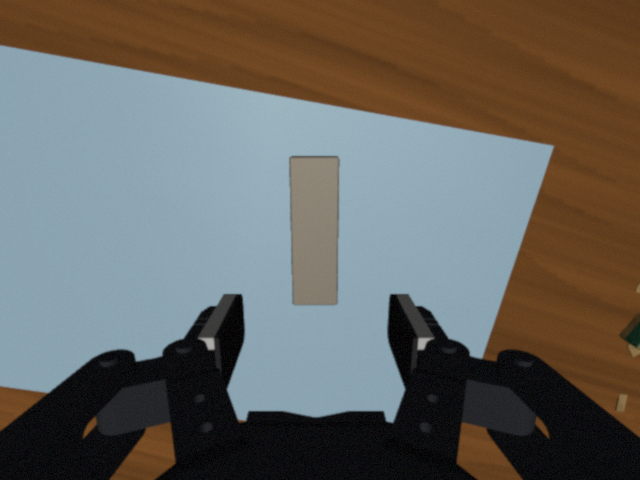

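The stone is square in the image (columns 291–338), centre confirmed at (545.1, -280.9), top at about z = 16.5 mm. It is thin, so I'll go lower, to TCP z of about 4 mm.

```bash
python3 -m inch '[[[0,0,0],[25,2,-1.5],0.3],[[0,0,0],[55,2,-1.5],0.3],[[0,0,0],[85,2,-1.5],0.3],[[0,0,0],[108,2,-1.5],0.3],[[0,0,0],[119,2,-1.5],0.3],[[0,0,0],[123,2,-1.5],0.3],[[0,0,0],[123,2,-1.5],0.3]]' | egrep 'pos|force'
python3 -c "
from h import *
st(); to([.5448,-.2805,.004],17.8)"
```

```text
position: [0.5449, -0.2804, 0.0048]
ft_force: [0.4, 1.3, 1.4]
t 30.07 pos [ 0.5449 -0.2804  0.0048] yaw 17.8 tilt [-0.001  0.   ] grip 0.701 F [0.4 1.3 1.4] q [ 0.72  0.56 -0.41  1.69  0.27  0.95 -1.05]
turn [-0. -0.  0.] shift [ 0.8 -0.1  0. ] | dist 1
```

```bash
python3 -m inch '[[[0,0,0],[1,0,0],1],[[0,0,0],[1,0,0],1],[[0,0,0],[1,0,0],1],[[0,0,0],[1,0,0],1],[[0,0,0],[1,0,0],1]]' 60
python3 -m inch '[[[0,0,0],[-10,0,0],1],[[0,0,0],[-30,0,0],1],[[0,0,0],[-60,0,0],1],[[0,0,0],[-90,0,0],1],[[0,0,0],[-105,0,0],1],[[0,0,0],[-105,0,0],1]]'
python3 - <<'E'
from h import *
st(); to([.4829,.2847,.112],5.6)
o=readout.get_obs(); c=camera('wrist'); c['T_wc']=tooltf(o)@c['T_tool_cam']; np.savez('s2.npz',**c); save(c['pixels'],'s2.png')
E
```

```text
clock: 30.7
position: [0.5456, -0.2807, 0.0049]
ee_rot: [0.417, 0.571, -0.417, 0.572]
ft_force: [-1.1, 0.2, 5.9]
grip_width: 0.377
clock: 31.45
position: [0.5461, -0.281, 0.1112]
ee_rot: [0.417, 0.57, -0.417, 0.572]
ft_force: [-0.1, -0.2, -1.7]
grip_width: 0.378
t 31.45 pos [ 0.5461 -0.281   0.1112] yaw 17.7 tilt [ 0.003 -0.002] grip 0.378 F [-0.1 -0.2 -1.7] q [ 0.75  0.44 -0.44  1.62  0.2   1.13 -1.  ]
turn [12.1  0.1 -0.1] shift [  -2.   112.3 -558. ] | dist 569
```

View pics/s2.png

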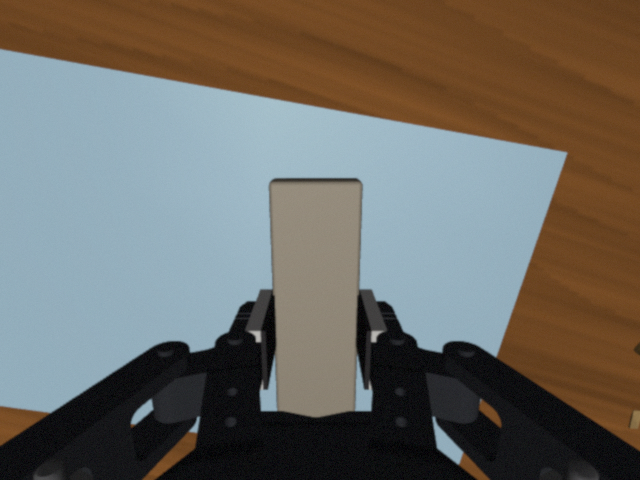

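The stone is held level and square (columns 270–361). Carrying it over.

```bash
python3 -m inch '[[[1,0,0],[-1,7,-35],1],[[2,0,0],[-2,15,-75],1],[[3.5,0,0],[-2,24,-120],1],[[5,0,0],[-2,33,-165],1],[[6.5,0,0],[-2,42,-210],1],[[8,0,0],[-2,51,-255],1],[[9.5,0,0],[-2,60,-300],1],[[11,0,0],[-2,69,-345],1],[[12,0,0],[-2,77,-385],1],[[12.1,0,0],[-2,83,-415],1]]' | egrep 'pos|width'
python3 -c "
from h import *
st(); to([.4829,.2847,.112],5.6)"
```

```text
position: [0.4966, 0.1416, 0.1102]
grip_width: 0.378
t 32.75 pos [0.4966 0.1416 0.1102] yaw 5.7 tilt [-0.001 -0.001] grip 0.378 F [ 0.4 -0.3 -1.5] q [ 0.23  0.27 -0.67  1.86  0.19  1.08 -1.98]
turn [0.1 0.  0.1] shift [  -1.9    0.6 -143.8] | dist 144
```

```bash
python3 -m inch '[[[0,0,0],[-2,0,-35],1],[[0,0,0],[-2,0,-75],1],[[0,0,0],[-2,0,-110],1],[[0,0,0],[-2,0.5,-135],1],[[0,0,0],[-2,0.5,-144],1],[[0,0,0],[-2,0.5,-144],1],[[0,0,0],[-2,0.5,-144],1]]' | egrep 'pos|width'
python3 - <<'E'
from h import *
st(); to([.4829,.2847,.0185],5.6)
o=readout.get_obs(); c=camera('wrist'); c['T_wc']=tooltf(o)@c['T_tool_cam']; np.savez('s3.npz',**c); save(c['pixels'],'s3.png')
E
```

```text
position: [0.4831, 0.2834, 0.1117]
grip_width: 0.376
t 33.62 pos [0.4831 0.2834 0.1117] yaw 5.6 tilt [-0.002 -0.002] grip 0.376 F [ 0.6  0.8 -2.4] q [-0.02  0.38 -0.71  1.75  0.27  1.12 -2.29]
turn [0.  0.1 0.1] shift [93.2  0.1 -1.4] | dist 93
```

View pics/s3.png

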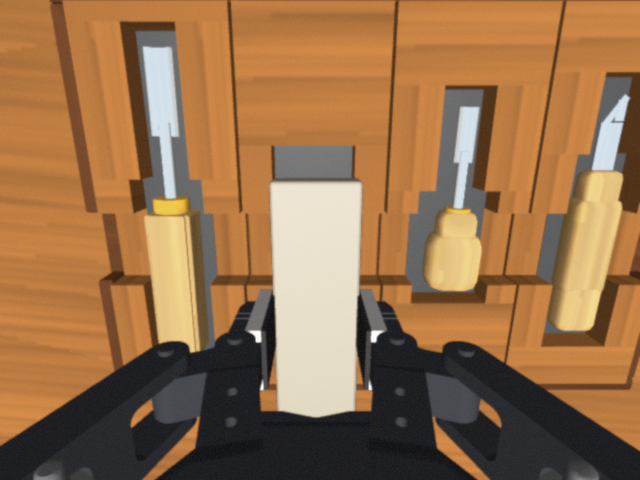

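Pocket (columns 273–354) and stone (272–361) are aligned after a 1 mm shift. Lowering; contact is expected at a TCP z of about 13.9 mm.

```bash
python3 -m inch '[[[0,0,0],[20,0,-1.5],1],[[0,0,0],[45,0,-1.5],1],[[0,0,0],[65,0,-1.5],1],[[0,0,0],[80,0,-1.5],1],[[0,0,0],[89,0,-1.5],1],[[0,0,0],[94,0,-1.5],1],[[0,0,0],[96,0,-1.5],1],[[0,0,0],[96,0,-1.5],1]]' | egrep 'pos|force'
for i in 1 2; do python3 -m inch '[[[0,0,0],[0.9,0,0],1],[[0,0,0],[0.9,0,0],1]]' | egrep 'pos|force'; done
```

```text
position: [0.4832, 0.2849, 0.0162]
ft_force: [-0.7, 0.3, -1.5]
position: [0.4833, 0.285, 0.0155]
ft_force: [0.3, -0.5, -1.5]
position: [0.4833, 0.285, 0.0146]
ft_force: [1.3, 0.4, -1.4]
```

```bash
for i in 1 2; do python3 -m inch '[[[0,0,0],[0.7,0,0],1],[[0,0,0],[0.7,0,0],1]]' | egrep 'pos|force'; done
```

```text
position: [0.4833, 0.285, 0.0139]
ft_force: [-0.3, -0.3, -0.5]
position: [0.4834, 0.285, 0.0139]
ft_force: [-3.6, -3.1, 7.7]
```

Contact at 13.9 mm. Releasing and pulling clear.

```bash
python3 -m inch '[[[0,0,0],[0,0,0],0.4],[[0,0,0],[0,0,0],0.4],[[0,0,0],[0,0,0],0.4],[[0,0,0],[-15,0,0],0.4],[[0,0,0],[-45,0,0],0.4],[[0,0,0],[-90,0,0],0.4],[[0,0,0],[-140,0,0],0.3],[[0,0,0],[-190,0,0],0.3],[[0,0,0],[-240,0,0],0],[[0,0,0],[-260,0,0],0]]'
python3 -m inch '[[[0,0,0],[0,-20,40],0],[[0,0,0],[0,-40,40],0],[[0,0,0],[0,-40,40],0]]'
python3 - <<'E'
from h import *
st()
o=readout.get_obs(); c=camera('wrist'); T=c['T_wc']=tooltf(o)@c['T_tool_cam']; np.savez('f1.npz',**c); save(c['pixels'],'f1.png')
t=camera('top'); s=camera('scene'); np.savez('ftop.npz',**t); np.savez('fscene.npz',**s)
a=cv2.resize(t['pixels'][225:365,125:310],(740,560)); save(a,'ftop.png'); save(s['pixels'],'fscene.png')
E
```

```text
clock: 36.92
position: [0.4837, 0.2864, 0.2783]
ee_rot: [0.476, 0.523, -0.474, 0.525]
ft_force: [0.9, 0.7, -0.8]
grip_width: 1.0
clock: 37.3
position: [0.4471, 0.2428, 0.2794]
ee_rot: [0.476, 0.523, -0.473, 0.526]
ft_force: [1.1, -0.7, 0.1]
grip_width: 0.998
t 37.30 pos [0.4471 0.2428 0.2794] yaw 5.7 tilt [ 0.006 -0.   ] grip 0.998 F [ 1.1 -0.7  0.1] q [ 0.12  0.1  -0.75  1.66  0.08  1.4  -2.11]
```

View pics/f1.png

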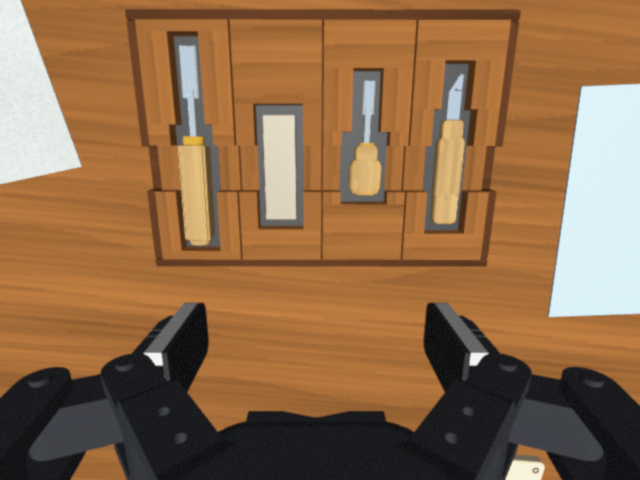

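View pics/fscene.png

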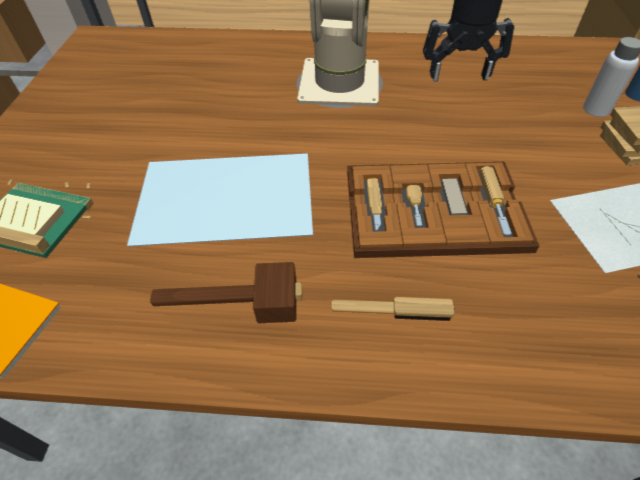

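All four are in their own pockets with the blades at the far end, the mat is empty, and the mallet and brush look unmoved. I'll check the seated heights and positions by numbers before handing in.

Run:
```python
from h import *
from meas import comps,rect
C=np.array([507.2,241.9]);a=np.radians(5.6);u=np.array([np.cos(a),np.sin(a)]);v=np.array([-u[1],u[0]])
tools={'gouge':(1.5,-22.5,.028),'stone':(.5,0,.014),'palm':(-.5,.5,.028),'knife':(-1.5,-5,.020)}
c=dict(np.load('f1.npz')); T=c['T_wc']; P=cloud(c,T); Z=P[...,2]
L=((P[...,:2]*1000-C)@np.c_[u,v]); 
for n,(s,cx,h) in tools.items():
    x=L[...,0]+20; y=L[...,1]-90*s
    hsv=cv2.cvtColor(c['pixels'],cv2.COLOR_RGB2HSV)
    near=(abs(x)<140)&(abs(y)<20)
    m=(near&(Z>.018)&(Z<.06)&(hsv[...,2]>170)).astype(np.uint8)
    m=max(comps(m,50),key=lambda q:q.sum())
    r=rect(c,m,.0115+h/2 if n!='stone' else .0115+h,T); d=r[:2]-C
    zz=Z[m>0]; xx=x[m>0]; yy=y[m>0]; 
    top=(abs(yy)<5)
    A=np.c_[xx[top],np.ones(top.sum())]; k=np.linalg.lstsq(A,zz[top]*1000,rcond=None)[0]
    print(n,'blob in insert x,y',round(d@u+20,1),round(d@v-90*s,1),'want x',cx,'size',r[2:4],'ang',r[4],'ztop',np.round(np.percentile(zz[top],[10,50,90])*1000,1),'expect',11+h*1000,'slope deg',round(np.degrees(np.arctan(k[0])),1))
# brush / mallet change in top, scene
for n,f,box in(('top0','ftop',(150,225,200,470)),('scene0','fscene',(250,335,140,470))):
    A=np.load(n+'.npz')['pixels'].astype(int);B=np.load(f+'.npz')['pixels'].astype(int); r0,r1,c0,c1=box
    print(f,'mean abs diff brush/mallet',abs(A-B)[r0:r1,c0:c1].mean(), 'pixels>40:',(abs(A-B)[r0:r1,c0:c1].max(-1)>40).sum())
```

```text
gouge blob in insert x,y 17.0 2.9 want x -22.5 size [202.1  28.1] ang 4.7 ztop [26.  37.5 40.4] expect 39.0 slope deg -5.2
stone blob in insert x,y 0.1 -0.2 want x 0 size [107.9  33. ] ang 5.8 ztop [24.7 25.8 26.8] expect 25.0 slope deg -0.0
palm blob in insert x,y 29.6 -3.4 want x 0.5 size [114.  32.] ang 3.7 ztop [26.3 35.1 40. ] expect 39.0 slope deg -8.8
knife blob in insert x,y 16.7 -2.8 want x -5 size [154.   26.6] ang 5.9 ztop [22.9 31.1 32.6] expect 31.0 slope deg -4.1
ftop mean abs diff brush/mallet 3.726716049382716 pixels>40: 0
fscene mean abs diff brush/mallet 1.9404040404040404 pixels>40: 0
```

View pics/ftop.png

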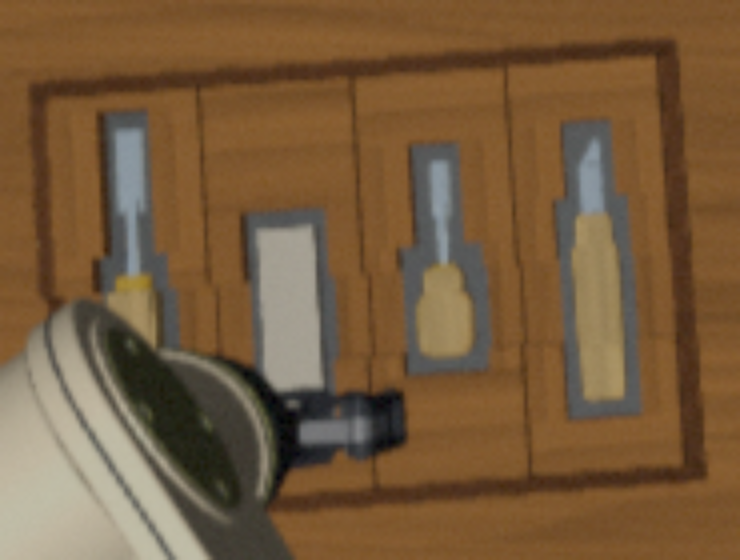

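The blob includes the blade, so the whole-tool centres to compare with are x = 20, 30.5 and 17.5. Measured values are 17.0, 29.6 and 16.7. The fitted slopes mix blade and handle, so I'll check flatness on the handle alone.

Run:
```python
from h import *
C=np.array([507.2,241.9]);a=np.radians(5.6);u=np.array([np.cos(a),np.sin(a)]);v=np.array([-u[1],u[0]])
for f in('f1','ftop'):
  c=dict(np.load(f+'.npz')); P=cloud(c,c.get('T_wc')); Z=P[...,2]; off=np.array([0,0]) if f=='f1' else np.array([4.5,3])
  L=((P[...,:2]*1000-C-off)@np.c_[u,v])
  for n,s,x0,x1 in(('gouge',1.5,-70,15),('knife',-1.5,-50,25),('palm',-.5,-18,5),('gougeblade',1.5,85,115),('knifeblade',-1.5,55,80),('palmblade',-.5,60,82)):
    x=L[...,0]+20; y=L[...,1]-90*s
    m=(x>x0)&(x<x1)&(abs(y)<4)&(Z<.06)
    if m.sum()<4: continue
    k=np.linalg.lstsq(np.c_[x[m],np.ones(m.sum())],Z[m]*1000,rcond=None)[0]
    print(f,n,m.sum(),'z',np.round(np.median(Z[m])*1000,1),'slope',round(np.degrees(np.arctan(k[0])),1))
```

```text
f1 gouge 616 z 39.7 slope 0.0
f1 knife 546 z 31.9 slope -0.1
f1 palm 175 z 39.7 slope -1.4
f1 gougeblade 292 z 26.3 slope -0.0
f1 knifeblade 218 z 23.0 slope -1.6
f1 palmblade 221 z 26.2 slope -3.0
ftop gouge 11 z 38.0 slope -13.7
ftop knife 110 z 30.7 slope -0.4
ftop palm 36 z 39.1 slope 1.7
ftop gougeblade 47 z 25.5 slope 4.7
ftop knifeblade 33 z 22.2 slope 2.3
ftop palmblade 29 z 26.1 slope -14.5
```

The handles are level at their seated heights: 39.7, 31.9 and 39.7 mm against 39, 31 and 39 nominal. Handing in.

```bash
python3 -c "
from workcell import manip
print(manip.hand_in())"
```

```text
the job is handed in; nothing more can be done
None
```

I put the gouge, chip knife, palm gouge and stone back in their own pockets, in that order, with the blades at the blade end. Each was lowered until the wrist felt the felt floor (about 7–13 N) and only then released. I handed in at about 37 s, with the arm raised clear of everything.

**Seated height and position:** the wrist camera put the handle tops at 39.7, 31.9 and 39.7 mm against 39, 31 and 39 expected, and the stone's top at 25.8 mm against 25. The handles and stone were level within 1.5°. Each tool was within 3.5 mm of its place in the pocket.

**Brush, mallet and mat:** the brush and mallet showed no change between the first and last pictures, and the mat is empty.

**Checks that disagreed:**
- The top and wrist cameras differed by a steady 3 to 5 mm. I used the wrist camera because the gripper closing on the tools agreed with it.
- The last top view was partly blocked by the arm. Its slopes for the gouge and the two gouge blades (up to about 14°) are from few pixels and are not reliable.
- The palm gouge's blade read 3° off level in the wrist view. I put that down to the few pixels on a narrow blade, because its handle is at the right height.

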